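Clear the squaring board and press a picture frame home against both fences

TASK

Take the wooden scraper block and wipe the four loose wood chips right off the white squaring board with it, then put the block down on the bench, clear of the board. Next lay the larger loose picture frame flat on the board and push it home into the corner, its long side against the long fence and its short side against the short fence. Finish while still gripping the frame and pressing it firmly against both fences at once (do not let go), and leave the other things on the bench where they are.

Things in the scene. Friction and masses are not known exactly. Their poses are not given: they have to be found in the camera images.
- board: white squaring board fixed to the bench, 250 mm along its x, 310 mm along its y, 18 mm thick; origin at the centre of its underside. Two fixed aluminium fences, 30 mm wide and 30 mm tall above it, stand on it: the long one on its +x edge (away from the robot), the short one on its +y edge. Its -x edge (towards the robot) and -y edge are open. Smooth: wood slides easily (friction about 0.25)
- corner (a point): point on the board's upper face where the planes of the fences' inner faces meet (board frame 95, 125, 18 mm); axes as the board's: the long fence's inner face is x = 0 here, the short fence's is y = 0; the free surface lies at x < 0, y < 0 (220 mm to the open -x edge, 280 mm to the open -y edge)
- long_fence: long aluminium fence, 30 mm wide (x), 310 mm long (y), 30 mm tall, a steel rule on top; origin at the centre of its underside; immovable
- short_fence: short aluminium fence, 200 mm long (x), 30 mm wide (y), 30 mm tall; starts 10 mm short of the long fence (relief gap); origin at the centre of its underside; immovable
- frame_center (a point): larger loose picture frame, dark wood, empty, lying flat on the bench to the right: 130 mm along its x, 180 mm along its y (long sides run along y), 24 mm tall, 110 to 210 g; point at its centre, half-way up (12 mm). Its sides are 20 mm wide up to 16 mm height, above that only their outer 14 mm (rebate). Opening 90 x 140 mm: a side can be gripped across from above. Same after a half turn
- scraper_center (a point): wooden scraper block standing on the bench between board and frame: a foot 160 mm along its x, 28 mm along y, 20 mm tall, with an upright grip rib along the middle of its top, 90 mm along x, 18 mm thick along y, up to 56 mm; 80 to 150 g; point at its middle, half-way up (28 mm). The foot's long upright faces wipe
- chip0_center (a point): loose wood chip on the board, triangular, 28 x 18 mm, 12 mm tall; point at its middle, half-way up
- chip1_center (a point): loose wood chip on the board, bevelled at one end, 26 x 16 mm, 10 mm tall; point at its middle, half-way up
- chip2_center (a point): loose wood chip on the board, triangular, 28 x 18 mm, 10 mm tall; point at its middle, half-way up
- chip3_center (a point): loose wood chip on the board, bevelled at one end, 26 x 16 mm, 12 mm tall; point at its middle, half-way up
- frame: the larger picture frame itself; origin at the centre of its underside, axes as at its centre point
- scraper: the scraper block itself; origin at the centre of its underside, axes as at its middle point
- glue_mid (a point): white glue bottle, 60 mm across, 170 mm tall; point half-way up; to be left alone
- tape_mid (a point): roll of packing tape lying flat, 104 mm across, 48 mm tall; point half-way up; to be left alone
- sanding_block_mid (a point): cork sanding block without a rib, 100 x 62 x 30 mm; point at its middle; to be left alone
- pin_tin_mid (a point): steel tin of pins, 68 mm across, 62 mm tall; point at its middle; to be left alone
- hammer_grip (a point): hammer, 260 mm long, lying on the left; point on its handle; to be left alone
- small_frame_mid (a point): smaller dark picture frame, 90 x 120 mm, 18 mm tall, lying on the near left; point at its centre; to be left alone
- moulding_mid (a point): straight length of dark moulding, 22 x 200 mm, 22 mm tall, lying on the near right; point at its middle; to be left alone

How it is judged:
On the way, in this order (a step that is already met when the one before it is completed fails the run):
1. the scraper block is in the gripper, down on the board, with chips still lying there (contact force between the fingers and scraper above 1 N and ((x of chip0_center in the frame of board between -0.125 and 0.125 m and y of chip0_center in the frame of board between -0.155 and 0.155 m) or (x of chip1_center in the frame of board between -0.125 and 0.125 m and y of chip1_center in the frame of board between -0.155 and 0.155 m) or (x of chip2_center in the frame of board between -0.125 and 0.125 m and y of chip2_center in the frame of board between -0.155 and 0.155 m) or (x of chip3_center in the frame of board between -0.125 and 0.125 m and y of chip3_center in the frame of board between -0.155 and 0.155 m)) and z of scraper_center in the frame of corner below 0.036 m and x of scraper_center in the frame of board between -0.125 and 0.125 m and y of scraper_center in the frame of board between -0.155 and 0.155 m), for 0.05 s.
2. every chip has gone over the board's edge, the scraper block still in the gripper (contact force between the fingers and scraper above 1 N and not (x of chip0_center in the frame of board between -0.125 and 0.125 m and y of chip0_center in the frame of board between -0.155 and 0.155 m) and not (x of chip1_center in the frame of board between -0.125 and 0.125 m and y of chip1_center in the frame of board between -0.155 and 0.155 m) and not (x of chip2_center in the frame of board between -0.125 and 0.125 m and y of chip2_center in the frame of board between -0.155 and 0.155 m) and not (x of chip3_center in the frame of board between -0.125 and 0.125 m and y of chip3_center in the frame of board between -0.155 and 0.155 m)), for 0.05 s.
At the end, for the whole second after the job is handed in: For the last second: frame gripped, flat on the board (3 mm), long side along the long fence (0.03 rad), within 3 mm of both fences and pressing each with over 2 N; all four chips off the board; scraper block resting released on the bench, not touching the board (not (x of chip0_center in the frame of board between -0.125 and 0.125 m and y of chip0_center in the frame of board between -0.155 and 0.155 m) and not (x of chip1_center in the frame of board between -0.125 and 0.125 m and y of chip1_center in the frame of board between -0.155 and 0.155 m) and not (x of chip2_center in the frame of board between -0.125 and 0.125 m and y of chip2_center in the frame of board between -0.155 and 0.155 m) and not (x of chip3_center in the frame of board between -0.125 and 0.125 m and y of chip3_center in the frame of board between -0.155 and 0.155 m) and height (world z) of scraper_center below 0.034 m and contact force between scraper and board below 0.05 N and contact force between the fingers and scraper below 0.05 N and linear speed of scraper below 0.02 m/s and x of frame_center in the frame of corner between -0.068 and -0.062 m and y of frame_center in the frame of corner between -0.093 and -0.087 m and z of frame_center in the frame of corner between 0.008 and 0.0155 m and angle between the y axis of frame and the y axis of board, either way round below 0.03 rad and angle between frame's own z axis and vertical below 0.04 rad and contact force between frame and long_fence above 2 N and contact force between frame and short_fence above 2 N and contact force between the fingers and frame above 2 N and linear speed of frame below 0.01 m/s); the arm keeps its last pose, push and grip.
It fails at once if something else on the bench is moved more than 30 mm (distance of any of glue_mid, tape_mid, sanding_block_mid, pin_tin_mid, hammer_grip, small_frame_mid, moulding_mid from where it was at the start of the episode above 0.03 m).
It also fails if it takes over 72 s, if anything falls off the work surface, if the arm or the gripper's body presses on something with over 40 N, if the wrist force passes 120 N, or if a joint passes its speed limit or range.

ROBOT

A 6-joint arm with a two-finger parallel gripper is mounted at the origin on the work surface. World frame = base frame: x ahead of the robot, y to its left, z up, the work surface at z = 0. Lengths are in m, angles in rad, forces in N, time in s.
With the tool pointing down it reaches from about 0.35 to 0.975 m from the base axis. Payload 4.9 kg.
Tool frame: the origin (TCP) lies midway between the tips of the shut fingers; the grasp point (between the pads) lies 19 mm behind it; z points along the fingers, y is the direction in which the jaws open and shut (so a half turn about z gives the same grasp; the last joint's range is limited). The gripper opens to 85 mm and grips with 20 to 120 N. Pads are 22 mm wide; open, the fingers measure 114 mm over their backs; the gripper's body (76 mm by 85 mm) begins 54 mm behind the grasp point. The pads swing forward as they close: fully open they stand 13 mm farther back than shut.
Start: joints at [-1.226, 0.053, 1.613, -0, 1.476, -0.119], TCP at [0.28, -0.559, 0.231] pointing down, gripper open.
Joint ranges: [-3.01, 3.01], [-1.01, 2.22], [0.06, 2.58], [-1.02, 4.17], [0.09, 2.62], [-3.14, 3.14]. Speed limits (rad/s): [2.57, 2.57, 3.14, 3.14, 3.14, 3.14].

INTERFACE

Orientations are given as a unit quaternion [w, x, y, z].
In Python, from plant import state, grab_frame, camera_params, job_done, boxes_of gives the robot as it stands.
- The arm moves only by the tool step_arm, never from a script. Its argument "steps" is a list of rows, each a list of 4 numbers: the shift along the tool's x, y, z in mm, then the turn about the tool's z in degrees. A call has 1 to 8 rows; each row shifts and turns the pose as measured when the row begins, along the tool's axes as they then stand; what a row does not reach is not made up. A row lasts 1/10 s, in which the tool goes at most 50 mm and 8.59 degrees, less where a joint would pass 70% of its speed; a pose out of reach is approached as far as the arm can. A call is refused whole if a number of a shift passes 50 or a number of a turn 8.59, either way. A call with a gripper value outside its range is refused whole. "claw" is the opening in per cent of the stroke, from 0 (shut) to 100 (fully open), set as the call begins (left out, the last holds). The fingers move at their own pace and stop on an object; the grip force is fixed at half the most. Time passes only in rows, so rows that do not move let the fingers close. It gives the time, the measured TCP pose, the force and the opening at its end, in the units of the state.
- state(): the state, without advancing time (a new reading comes with each control period).
- grab_frame(name): name is "scene" or "top" or "wrist"; returns (picture, depth): 480x640x3 uint8, red, green, blue; 480x640 float32, m along the optical axis (not along the pixel's ray), 0 where there is no reading.
- camera_params(name): a dict with "mtx" (3x3 intrinsics, pixels), "k1" (the pictures are not rectified: a ray, as slopes to the right and down, at radius r is drawn at 1 + k1 r^2 times it, then the intrinsics apply), "extrinsics" (4x4, takes a point from camera to world coordinates); the wrist camera has in their place "T_tool_cam" (4x4, takes a point from camera to tool coordinates, whose origin is the TCP and whose axes are the flange's). Camera axes: x right, y down, z forward; pixel columns grow to the right and rows downward; lengths in m; the calibration is good to about 2 mm. A picture is of the moment at which its call begins: read the wrist's pose just before it. camera_params takes no time and is no camera call.
- job_done(): hands the job in, once; it reports no verdict.
Trained networks look in the newest picture that a camera, given by its name, has taken for a name from the list of things; names that differ only in an ending like _2 or _b are one class to them, and where a whole thing is asked for, a point or a joint stands for the part that bears it (a point fixed in the world has none). Each returns a list of dicts, best first, with "p" (0 to 1); they miss things now and then, are a little off and sometimes report something else, mostly with a low value. They report only what shows in the picture. A call takes as long as a camera call.
- boxes_of(camera, label): "box" ([left, top, width, height] in pixels, round what is visible of it).
The state is a dict: "time": time; "joint_pos": joint angles; "joint_vel": joint speeds; "joint_efforts": joint torques, N m; "tool_pos": TCP position; "tool_rot": TCP orientation; "contact_force": force on the tool from outside, world axes, zero at the start; "ft_torque": the same for the moment, N m; "gripper_width": opening from 0.0 (shut) to 1.0 (fully open).
Only numpy, scipy, OpenCV 4.12 (cv2) and the standard library are available. Lean on these libraries where they do the work, as an engineer would, in place of code of your own. Each camera call takes 0.05 s, during which the arm holds its last target. There are 200 camera calls.

## Working session

There is one attempt and no reset: what is moved stays moved. The work goes in short steps, Python scripts to look and compute and a tool call to move; the robot and the scene stay as the last step left them, time stands still between calls to the robot, and variables do not carry over. Pictures are saved under pics/ and viewed, about 8 in all and at most 12, crops included, and the job is handed in when it is done.

Besides the shell and the picture viewer there is one more tool, called after "Emit:" as name(argument=value, ...) on one line, values as JSON. step_arm: Moves the arm, as the interface text tells. Its arguments: {"type":"object","properties":{"steps":{"type":"array"},"claw":{"type":"number"}},"required":["steps"]}

```bash
mkdir -p pics; cat > h.py <<'E'
import numpy as np, cv2
from plant import state, grab_frame, camera_params, job_done, boxes_of
from scipy.spatial.transform import Rotation as R
def toolT():
    s=state(); w,x,y,z=s["tool_rot"]; T=np.eye(4); T[:3,:3]=R.from_quat([x,y,z,w]).as_matrix(); T[:3,3]=s["tool_pos"]; return T
def grab(name):
    T0=toolT() if name=="wrist" else None
    im,d=grab_frame(name); p=camera_params(name)
    T=T0@np.array(p["T_tool_cam"]) if name=="wrist" else np.array(p["extrinsics"])
    return im,d,np.array(p["mtx"]),p["k1"],T
def rays(uv,K,k1):
    uv=np.asarray(uv,float).reshape(-1,1,2)
    n=cv2.undistortPoints(uv,K,np.array([k1,0,0,0,0.])).reshape(-1,2)
    return np.c_[n,np.ones(len(n))]
def at_z(uv,z,K,k1,T):
    r=rays(uv,K,k1)@T[:3,:3].T; o=T[:3,3]; return o+r*((z-o[2])/r[:,2])[:,None]
def cloud(d,K,k1,T):
    v,u=np.mgrid[0:480,0:640]; r=rays(np.c_[u.ravel(),v.ravel()],K,k1)*d.reshape(-1,1)
    return (r@T[:3,:3].T+T[:3,3]).reshape(480,640,3)
E
python3 - <<'E'
from h import *
s=state(); print(s); 
im,d,K,k1,T=grab("top"); cv2.imwrite("pics/top.png",im[:,:,::-1]); np.savez("top.npz",im=im,d=d,K=K,k1=k1,T=T); print(K,k1,T.round(3))
P=cloud(d,K,k1,T)
for n in ["board","frame","scraper","chip0_center","chip1_center","chip2_center","chip3_center","long_fence","short_fence","glue_mid","tape_mid","sanding_block_mid","pin_tin_mid","moulding_mid"]:
    for b in boxes_of("top",n)[:2]:
        l,t,w,h=b["box"]; print(n,round(b["p"],2),[round(x) for x in b["box"]],P[min(479,int(t+h/2)),min(639,int(l+w/2))].round(3))
E
```

```text
{'time': 0.0, 'joint_pos': array([-1.22599660e+00,  5.33531299e-02,  1.61427128e+00,  1.13867534e-05,
        1.47599857e+00, -1.19006744e-01]), 'joint_vel': array([ 0.00054426, -0.00033944, -0.00102128,  0.00136487,  0.00125594,
       -0.00041737]), 'joint_efforts': array([-3.66947988e-04, -3.93673968e+01, -3.70179319e+01, -1.62128558e-04,
        6.90528075e-03, -7.53243739e-06]), 'tool_pos': array([ 0.27938827, -0.55839233,  0.2300789 ]), 'tool_rot': array([-1.00933883e-03,  9.73230360e-01,  2.29829578e-01, -1.08733846e-04]), 'contact_force': array([ 0.98842588, -0.52184776, -0.54275769]), 'ft_torque': array([ 0.00963589, -0.03625746, -0.00125016]), 'gripper_width': 0.9975775504415612}
[[622.91289944   0.         308.29026151]
 [  0.         622.91289944 237.45250316]
 [  0.           0.           1.        ]] 0.010400587128312542 [[ 0.019 -0.999  0.049  0.453]
 [-1.    -0.018  0.02   0.055]
 [-0.02  -0.049 -0.999  1.496]
 [ 0.     0.     0.     1.   ]]
board 0.78 [191, 167, 148, 127] [0.541 0.188 0.021]
frame 0.72 [471, 206, 84, 67] [ 0.531 -0.4    0.003]
frame 0.47 [384, 187, 2
[... 182 characters left out ...]
 0.266 0.031]
chip2_center 0.45 [256, 225, 11, 9] [0.543 0.198 0.019]
chip3_center 0.73 [383, 190, 25, 64] [ 0.563 -0.116  0.052]
long_fence 0.58 [205, 166, 130, 33] [0.652 0.177 0.048]
long_fence 0.3 [146, 312, 62, 61] [0.27  0.397 0.   ]
short_fence 0.58 [190, 186, 32, 84] [0.544 0.325 0.052]
short_fence 0.44 [194, 166, 145, 123] [0.453 0.055 1.496]
glue_mid 0.9 [388, 114, 30, 38] [ 0.759 -0.123  0.12 ]
tape_mid 0.55 [388, 299, 48, 42] [ 0.334 -0.163 -0.003]
tape_mid 0.55 [238, 244, 2, 10] [0.497 0.248 0.032]
sanding_block_mid 0.74 [435, 125, 49, 53] [ 0.736 -0.268  0.026]
pin_tin_mid 0.83 [351, 108, 26, 35] [ 0.787 -0.04   0.06 ]
moulding_mid 0.96 [432, 342, 85, 31] [ 0.253 -0.307  0.021]
```

View pics/top.png

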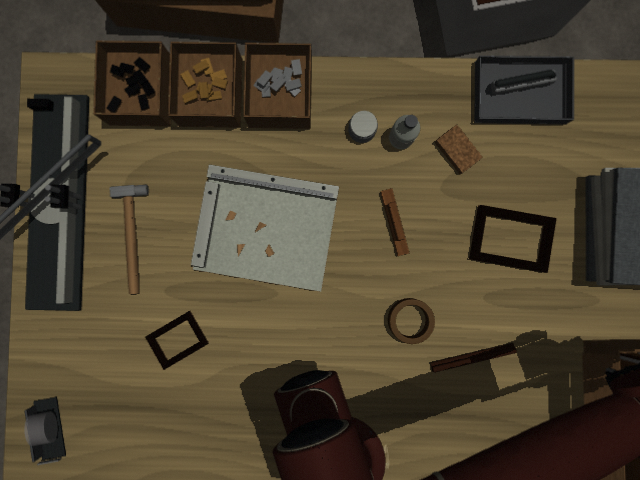

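The top view shows the board with corners near (207,166), (338,186), (321,290) and (192,269). The four chips are at (231,216), (260,227), (240,249) and (269,251). The scraper is at (394,222) and the frame at (512,239), with glue at (405,130) and tape at (411,321). Next I'll fit the poses.

```bash
python3 - <<'E'
from h import *
z=np.load("top.npz"); im,d,K,k1,T=z["im"],z["d"],z["K"],float(z["k1"]),z["T"]
P=cloud(d,K,k1,T)
def fit(name,mask,zz):
    m=mask.astype(np.uint8); n,l,st,c=cv2.connectedComponentsWithStats(m)
    i=1+np.argmax(st[1:,4]); v,u=np.where(l==i)
    p=at_z(np.c_[u,v],zz,K,k1,T)[:,:2]
    (cx,cy),(w,h),a=cv2.minAreaRect((p*1000).astype(np.float32)); print(name,len(u),"c",round(cx),round(cy),"size",round(w,1),round(h,1),"ang",round(a,1))
    return l==i
hsv=cv2.cvtColor(im,cv2.COLOR_RGB2HSV)
def roi(x0,y0,x1,y1):
    r=np.zeros((480,640),bool); r[y0:y1,x0:x1]=1; return r
Z=P[:,:,2]
fit("board(white)",roi(170,150,350,305)&(hsv[:,:,1]<60)&(hsv[:,:,2]>90),.018)
fit("fences",roi(170,150,350,305)&(Z>.036)&(d>0),.048)
fit("frame dark",roi(455,190,570,285)&(hsv[:,:,2]<70),.024)
sc=roi(370,180,415,265)
fit("scraper all z",sc&(Z>.01)&(d>0),.02)
fit("scraper rib z",sc&(Z>.035)&(d>0),.056)
fit("scraper col",sc&(hsv[:,:,1]>120),.02)
print("scraper px",hsv[222,394],hsv[222,375],hsv[194,386],"zs board",np.median(Z[roi(280,210,310,270)]),"bench",np.median(Z[roi(345,200,370,260)]),"frame top",np.percentile(Z[roi(470,206,555,272)],[50,90,97]))
# chips
b=roi(216,200,325,275)&(hsv[:,:,1]>90)
n,l,st,c=cv2.connectedComponentsWithStats(b.astype(np.uint8))
for i in range(1,n):
    if st[i,4]>15: print("chip",st[i,4],c[i].round(),at_z(c[i],.029,K,k1,T).round(3))
for nme,uv,zz in [("TL",(207,166),.048),("TR",(338,186),.048),("BR",(321,290),.018),("BL",(192,269),.048)]: print(nme,at_z(uv,zz,K,k1,T).round(3))
c=cv2.resize(im[150:300,180:420],None,fx=3,fy=3,interpolation=cv2.INTER_CUBIC); cv2.imwrite("pics/crop.png",c[:,:,::-1])
E
```

```text
board(white) 11591 c 531 193 size 316.7 218.9 ang 81.4
fences 1746 c 653 171 size 309.3 31.7 ang 81.4
frame dark 2576 c 531 -391 size 190.4 134.3 ang 80.8
scraper all z 828 c 566 -118 size 159.4 29.4 ang 15.6
scraper rib z 333 c 566 -118 size 89.8 20.2 ang 15.6
scraper col 908 c 565 -115 size 160.6 36.6 ang 15.6
scraper px [ 13 163  47] [ 21 108 113] [ 13 159  88] zs board 0.018083144679972518 bench -1.903891598176166e-05 frame top [0.00296907 0.02486757 0.02826773]
chip 59 [231. 215.] [[0.573 0.27  0.029]]
chip 46 [260. 226.] [[0.549 0.2   0.029]]
chip 50 [240. 248.] [[0.497 0.247 0.029]]
chip 60 [269. 251.] [[0.491 0.177 0.029]]
TL [[0.687 0.325 0.048]]
TR [[0.645 0.017 0.048]]
BR [[0.401 0.053 0.018]]
BL [[0.445 0.354 0.048]]
```

View pics/crop.png

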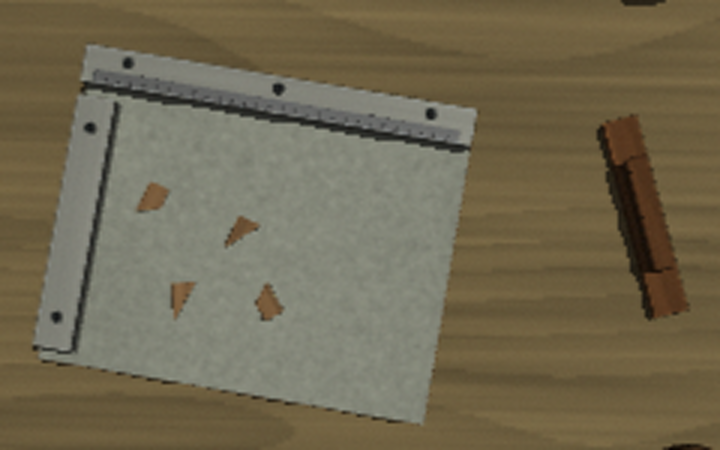

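Fitted results: board yaw about -8.6° with its centre near (544,187), scraper at (566,-118) with its long axis at 15.6°, and frame at (531,-391) with yaw about -9°. The plan is to wipe towards -x with the foot along board y. Now a move planner.

```bash
cat >> h.py <<'E'
def yaw(T): return np.degrees(np.arctan2(T[1,0],T[0,0]))
def plan(tx,ty,tz,tyaw,dmax=48,T=None):
    """rows from the current (or given) pose to a world pose (mm, tool-x heading in deg), tool down"""
    T=toolT() if T is None else T; p=T[:3,3]*1000; y0=yaw(T); t=np.array([tx,ty,tz],float)
    dy=(tyaw-y0+90)%180-90 ; n=int(max(np.ceil(np.linalg.norm(t-p)/dmax),np.ceil(abs(dy)/8.4),1))
    out=[]
    for i in range(n):
        a=np.radians(y0+dy*i/n); c,s=np.cos(a),np.sin(a); d=(t-p)/n
        out.append([round(d[0]*c+d[1]*s),round(d[0]*s-d[1]*c),round(-d[2]),round(-dy/n,1)])
    print("at",p.round(1),"yaw",round(y0,1),"tilt",round(np.degrees(np.arccos(-T[2,2])),2),"n",n,out)
E
python3 -c "
from h import *
plan(566,-118,170,15.6)"
```

```text
at [ 279.6 -559.   231.3] yaw 26.6 tilt 0.0 n 12 [[38, -22, 5, np.float64(0.9)], [37, -23, 5, np.float64(0.9)], [37, -23, 5, np.float64(0.9)], [37, -24, 5, np.float64(0.9)], [36, -25, 5, np.float64(0.9)], [36, -25, 5, np.float64(0.9)], [35, -26, 5, np.float64(0.9)], [35, -26, 5, np.float64(0.9)], [35, -27, 5, np.float64(0.9)], [34, -27, 5, np.float64(0.9)], [34, -28, 5, np.float64(0.9)], [33, -28, 5, np.float64(0.9)]]
```

Emit:
step_arm(steps=[[38,-22,5,0.9],[37,-23,5,0.9],[37,-23,5,0.9],[37,-24,5,0.9],[36,-25,5,0.9],[36,-25,5,0.9],[35,-26,5,0.9],[35,-26,5,0.9]], claw=60)

```text
time: 1.55
tool_pos: [0.4751, -0.2614, 0.1915]
tool_rot: [0.003, 0.987, 0.16, 0.001]
contact_force: [0.7, -1.0, 0.5]
gripper_width: 0.603
```

Emit:
step_arm(steps=[[35,-27,5,0.9],[34,-27,5,0.9],[34,-28,5,0.9],[33,-28,5,0.9]])

```text
time: 1.95
tool_pos: [0.5765, -0.1097, 0.1715]
tool_rot: [0.004, 0.992, 0.128, 0.003]
contact_force: [0.5, -0.5, 0.1]
gripper_width: 0.597
```

```bash
python3 - <<'E'
from h import *
im,d,K,k1,T=grab("wrist"); cv2.imwrite("pics/w1.png",im[:,:,::-1]); np.savez("w1.npz",im=im,d=d,K=K,k1=k1,T=T)
P=cloud(d,K,k1,T); Z=P[:,:,2]
m=((Z>.035)&(Z<.07)&(d>0)&(abs(P[:,:,0]-.566)<.1)&(abs(P[:,:,1]+.118)<.06))
pts=P[m][:,:2]*1000; print(len(pts)); 
if len(pts): print(cv2.minAreaRect(pts.astype(np.float32)), np.median(Z[m]))
print(boxes_of("wrist","scraper")[:2], state()["time"])
plan(566,-118,23,15.6)
E
```

```text
2546
((566.3656616210938, -121.16064453125), (89.57917022705078, 17.938308715820312), 15.672733306884766) 0.055634602298084396
[{'box': [307.8, 144.5, 38.8, 177.4], 'p': 0.97}] 2.05
at [ 577.1 -107.1  170.6] yaw 15.0 tilt 0.45 n 4 [[-3, 2, 37, np.float64(-0.1)], [-3, 2, 37, np.float64(-0.1)], [-3, 2, 37, np.float64(-0.1)], [-3, 2, 37, np.float64(-0.1)]]
```

View pics/w1.png

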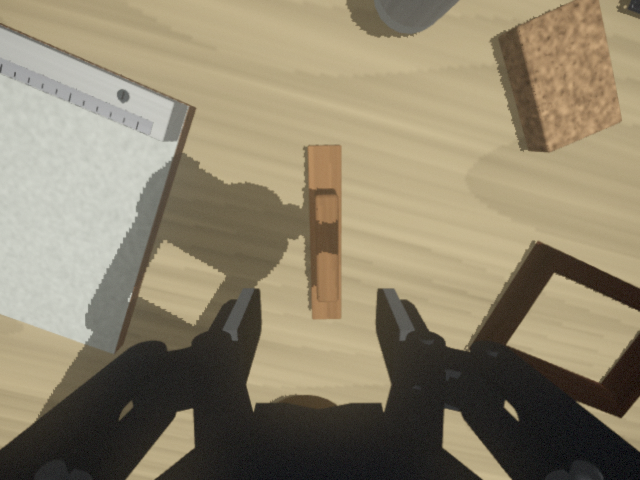

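The wrist view shows the scraper at (325,232), squarely between the open fingers. Depth gives the rib at (566,-121), heading 15.7° and top at 55.6 mm, which agrees with the known sizes. I'll descend and grip.

Emit:
step_arm(steps=[[-5,3,37,-0.2],[-5,3,37,-0.2],[-4,4,37,-0.2],[0,3,30,-0.1],[0,0,3,0]])

```text
time: 2.55
tool_pos: [0.5712, -0.1252, 0.0265]
tool_rot: [0.006, 0.99, 0.139, 0.006]
contact_force: [-1.1, -0.3, -0.6]
gripper_width: 0.6
```

```bash
python3 -c "
from h import *
plan(566,-120,24,15.6)"
```

```text
at [ 571.2 -125.2   26.5] yaw 16.0 tilt 0.92 n 1 [[-4, -6, 2, np.float64(0.4)]]
```

Emit:
step_arm(steps=[[-4,-5,2,0.4],[0,0,0,0]])

```text
time: 2.75
tool_pos: [0.5658, -0.122, 0.0252]
tool_rot: [0.005, 0.991, 0.135, 0.006]
contact_force: [0.1, -0.4, 0.1]
gripper_width: 0.598
```

Emit:
step_arm(steps=[[0,0,0,0],[0,0,0,0],[0,0,0,0],[0,0,0,0],[0,0,0,0],[0,0,0,0]], claw=0)

```text
time: 3.35
tool_pos: [0.5697, -0.123, 0.0318]
tool_rot: [0.008, 0.991, 0.135, 0.011]
contact_force: [0.4, -0.0, -1.5]
gripper_width: 0.199
```

```bash
cat >> h.py <<'E'
# board frame (mm): centre, yaw
BC=np.array([544.2,187.4]); BY=np.radians(-8.6)
bx=np.array([np.cos(BY),np.sin(BY)]); by=np.array([-bx[1],bx[0]])
def b2w(x,y): return BC+x*bx+y*by
def w2b(p): p=np.asarray(p)[...,:2]-BC; return np.stack([p@bx,p@by],-1)
E
python3 -c "
from h import *
T=toolT(); print(T[:3,2], state()['gripper_width'],state()['contact_force'])
plan(566,-119,95,15.6)
print(b2w(60,34))
T[2,3]=.095
plan(*b2w(60,34),98,81.4,dmax=45,T=T)"
```

```text
[ 0.02320104 -0.01296878 -0.9996467 ] 0.1990344806387523 [ 0.37335507 -0.03221583 -1.51980607]
at [ 569.7 -123.    31.8] yaw 15.6 tilt 1.52 n 2 [[-1, -2, -32, np.float64(-0.0)], [-1, -2, -32, np.float64(-0.0)]]
[608.60958454 212.04559635]
at [ 569.7 -123.    95. ] yaw 15.6 tilt 1.52 n 8 [[16, -39, 0, np.float64(-8.2)], [21, -36, 0, np.float64(-8.2)], [26, -33, 0, np.float64(-8.2)], [31, -29, 0, np.float64(-8.2)], [35, -24, 0, np.float64(-8.2)], [38, -19, 0, np.float64(-8.2)], [40, -13, 0, np.float64(-8.2)], [41, -7, 0, np.float64(-8.2)]]
```

Emit:
step_arm(steps=[[0,0,-35,0],[0,0,-38,0]])

```text
time: 3.55
tool_pos: [0.5629, -0.1203, 0.0988]
tool_rot: [0.005, 0.991, 0.135, 0.004]
contact_force: [0.3, -0.3, -0.9]
gripper_width: 0.198
```

```bash
python3 -c "
from h import *
T=toolT(); print(T[:3,2], state()['gripper_width'],state()['contact_force'])
plan(*b2w(60,34),100,81.4,dmax=45)"
```

```text
[ 0.0089133  -0.00796969 -0.99992852] 0.19784776910579632 [ 0.25091268 -0.28757628 -0.93829803]
at [ 562.9 -120.3   98.8] yaw 15.6 tilt 0.69 n 8 [[17, -38, 0, np.float64(-8.2)], [22, -36, 0, np.float64(-8.2)], [27, -32, 0, np.float64(-8.2)], [31, -28, 0, np.float64(-8.2)], [35, -23, 0, np.float64(-8.2)], [38, -18, 0, np.float64(-8.2)], [40, -12, 0, np.float64(-8.2)], [41, -7, 0, np.float64(-8.2)]]
```

Emit:
step_arm(steps=[[17,-38,-1,-8.2],[22,-36,0,-8.2],[27,-32,0,-8.2],[31,-28,0,-8.2],[35,-23,0,-8.2],[38,-18,0,-8.2],[40,-12,0,-8.2],[41,-7,0,-8.2]])

```text
time: 4.35
tool_pos: [0.6111, 0.2169, 0.1049]
tool_rot: [0.013, 0.748, 0.664, 0.004]
contact_force: [1.0, -0.5, -1.3]
gripper_width: 0.2
```

```bash
python3 - <<'E'
from h import *
im,d,K,k1,T=grab("wrist"); cv2.imwrite("pics/w2.png",im[:,:,::-1]); np.savez("w2.npz",im=im,d=d,K=K,k1=k1,T=T)
print(T[:3,2],toolT()[:3,2])
im,d,K,k1,T=grab("top"); cv2.imwrite("pics/top2.png",im[130:310,180:420,::-1].repeat(3,0).repeat(3,1))
plan(*b2w(60,34),100,81.4); print(w2b(toolT()[:2,3]*1000))
E
```

```text
[-0.0099322  -0.29721975 -0.95475744] [ 0.02437165 -0.00807668 -0.99967034]
at [610.8 219.9 104.8] yaw 83.2 tilt 1.51 n 1 [[-8, -1, 5, np.float64(1.8)]]
[61.02351898 42.10365368]
```

View pics/w2.png

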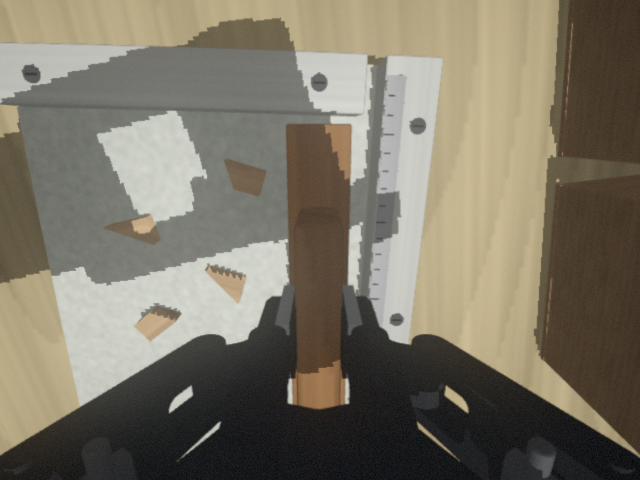

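The wrist view shows the scraper held straight at (320,260). All four chips are to its left (the -x side) at (245,177), (132,228), (227,281) and (158,322). The long fence is on the right and the short fence on top. I'll refine the board pose from this depth image.

```bash
python3 - <<'E'
from h import *
z=np.load("w2.npz"); im,d,K,k1,T=z["im"],z["d"],z["K"],float(z["k1"]),z["T"]
P=cloud(d,K,k1,T)*1000; Z=P[:,:,2]; B=w2b(P)
hsv=cv2.cvtColor(im,cv2.COLOR_RGB2HSV)
f=(Z>42)&(Z<54)&(d>0)&(hsv[:,:,1]<70)
for n,m in [("long",f&(B[:,:,0]>90)&(B[:,:,1]<100)),("short",f&(B[:,:,1]>115)&(B[:,:,0]<75))]:
    p=B[m]; print(n,m.sum(),"z",np.median(Z[m]),np.percentile(p,[1,99],axis=0).round(1).tolist()); print(cv2.minAreaRect(p.astype(np.float32)))
# edge of each fence towards the surface, per bin
m=f&(B[:,:,0]>85)&(B[:,:,1]<110)
e=[(y,np.percentile(B[m&(abs(B[:,:,1]-y)<5)][:,0],2)) for y in range(-20,105,10) if (m&(abs(B[:,:,1]-y)<5)).sum()>40]; print("long inner x(y):",np.polyfit(*np.array(e).T,1).round(4),[round(b,1) for a,b in e])
m=f&(B[:,:,1]>110)
e=[(x,np.percentile(B[m&(abs(B[:,:,0]-x)<5)][:,1],2)) for x in range(-60,75,10) if (m&(abs(B[:,:,0]-x)<5)).sum()>40]; print("short inner y(x):",np.polyfit(*np.array(e).T,1).round(4),[round(b,1) for a,b in e])
bd=(abs(Z-18)<4)&(hsv[:,:,1]<60)&(d>0); print("board z",np.median(Z[bd]))
c=(hsv[:,:,1]>80)&(Z>21)&(Z<36)&(d>0)&(B[:,:,0]<42)&(B[:,:,0]>-110)&(B[:,:,1]<118)
n,l,st,cc=cv2.connectedComponentsWithStats(c.astype(np.uint8))
for i in range(1,n):
    if st[i,4]>60: q=B[l==i]; print("chip",st[i,4],cc[i].round(),q.min(0).round(),q.max(0).round())
s=(abs(B[:,:,0]-61)<30)&(Z>45)&(d>0)&(hsv[:,:,1]>80)&(np.arange(480)[:,None]<300)
q=B[s]; print("scraper",q.min(0),q.max(0),np.percentile(Z[s],[5,30,60,95]))
E
```

```text
long 8275 z 48.27250564193922 [[95.4, -15.2], [124.4, 99.1]]
((110.16275787353516, 40.03326416015625), (119.89476013183594, 30.409873962402344), 89.90673828125)
short 21556 z 47.94642611112636 [[-105.1, 123.4], [73.1, 152.9]]
((-19.185089111328125, 138.38612365722656), (188.3951416015625, 30.646974563598633), 0.08902211487293243)
long inner x(y): [ -0.1037 102.3805] [np.float64(112.5), np.float64(106.2), np.float64(102.4), np.float64(97.0), np.float64(95.5), np.float64(95.5), np.float64(95.5), np.float64(95.4), np.float64(95.4), np.float64(95.4), np.float64(95.4), np.float64(95.4), np.float64(95.4)]
short inner y(x): [-7.000000e-04  1.236797e+02] [np.float64(123.7), np.float64(123.4), np.float64(123.7), np.float64(123.9), np.float64(123.7), np.float64(123.9), np.float64(123.7), np.float64(123.6), np.float64(123.8), np.float64(123.6), np.float64(123.6), np.float64(123.7), np.float64(123.5), np.float64(123.6)]
board z 17.98483968656686
chip 577 [249. 179.] [ 7. 74.] [28. 92.]
scraper [45.84185099 44.00970602] [ 74.71775786 116.54916474] [ 93.06299711  94.12977402 112.24689    131.43076281]
```

The board pose holds to about 1 mm. I'll apply a -1.3 mm shift in y. The foot bottom sits about 32 mm below the TCP, so I'll lower it onto the board behind the chips.

Emit:
step_arm(steps=[[-4,0,25,1.0],[-4,0,22,0.8],[0,0,3,0]])

```text
time: 4.75
tool_pos: [0.6118, 0.2124, 0.0547]
tool_rot: [0.013, 0.758, 0.652, 0.006]
contact_force: [0.6, -0.0, -1.5]
gripper_width: 0.197
```

```bash
sed -i 's/BC=np.array.*;/BC=np.array([544.2,186.1]);/' h.py; python3 -c "
from h import *
T=toolT(); print(T[:3,2],state()['contact_force'],w2b(T[:2,3]*1000))
plan(*b2w(-145,34),51,81.4,dmax=30)"
```

```text
[ 0.02603332 -0.01172976 -0.99959226] [ 0.55257133 -0.04982262 -1.49140966] [62.88857244 36.08631344]
at [611.8 212.4  54.7] yaw 81.4 tilt 1.64 n 7 [[0, -30, 1, np.float64(0.0)], [0, -30, 1, np.float64(0.0)], [0, -30, 1, np.float64(0.0)], [0, -30, 1, np.float64(0.0)], [0, -30, 1, np.float64(0.0)], [0, -30, 1, np.float64(0.0)], [0, -30, 1, np.float64(0.0)]]
```

Emit:
step_arm(steps=[[0,0,3,0],[0,-12,1,0],[0,-18,0,0]])

```text
time: 5.05
tool_pos: [0.5831, 0.2155, 0.0509]
tool_rot: [0.013, 0.759, 0.651, 0.007]
contact_force: [0.2, -0.4, -0.3]
gripper_width: 0.195
```

```bash
python3 -c "
from h import *
T=toolT(); print(T[:3,2],state()['contact_force'],w2b(T[:2,3]*1000))
plan(*b2w(-140,34),51,81.4,dmax=20)"
```

```text
[ 0.0276058  -0.01168989 -0.99955053] [ 0.16671214 -0.38617344 -0.28389465] [34.07082024 34.92000028]
at [583.1 215.5  50.9] yaw 81.2 tilt 1.72 n 9 [[0, -19, 0, np.float64(-0.0)], [0, -19, 0, np.float64(-0.0)], [0, -19, 0, np.float64(-0.0)], [0, -19, 0, np.float64(-0.0)], [0, -19, 0, np.float64(-0.0)], [0, -19, 0, np.float64(-0.0)], [0, -19, 0, np.float64(-0.0)], [0, -19, 0, np.float64(-0.0)], [0, -19, 0, np.float64(-0.0)]]
```

Emit:
step_arm(steps=[[0,-19,-0.6,0],[0,-19,-0.6,0],[0,-19,-0.6,0],[0,-19,-0.6,0]])

```text
time: 5.45
tool_pos: [0.5053, 0.2276, 0.0552]
tool_rot: [0.014, 0.76, 0.65, 0.009]
contact_force: [0.3, 0.2, -1.0]
gripper_width: 0.202
```

```bash
python3 - <<'E'
from h import *
T=toolT(); print(T[:3,2],state()['contact_force'],w2b(T[:2,3]*1000),T[2,3],yaw(T))
im,d,K,k1,T=grab("wrist"); cv2.imwrite("pics/w3.png",im[:,:,::-1])
E
```

```text
[ 0.03299565 -0.00976815 -0.99940776] [ 0.28426584  0.20736097 -1.00103697] [-44.62461712  35.19827982] 0.0552289783169322 81.1067422596697
```

View pics/w3.png

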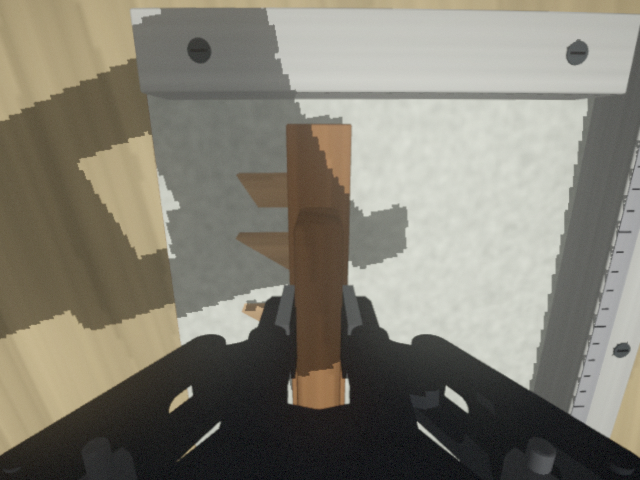

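The chips are bunched against the front face at (262,190), (265,250) and (255,310), and the board is clean behind the block. It has risen about 4 mm, so I'll press lower and finish the wipe.

Emit:
step_arm(steps=[[0,-12,3,0],[0,-19,2,0],[0,-19,1,0],[0,-19,1,0]])

```text
time: 5.9
tool_pos: [0.435, 0.2393, 0.0503]
tool_rot: [0.015, 0.76, 0.65, 0.013]
contact_force: [-1.2, 0.7, -0.7]
gripper_width: 0.198
```

```bash
python3 - <<'E'
from h import *
T=toolT(); print(T[:3,2],state()['contact_force'],w2b(T[:2,3]*1000),T[2,3],yaw(T))
E
```

```text
[ 0.03967634 -0.00665502 -0.99919042] [-1.19558343  0.65962008 -0.73278658] [-115.9227426    36.31688589] 0.05033356358187048 81.07895468539958
```

Emit:
step_arm(steps=[[0,-17,-1,0],[0,-17,-1,0],[0,0,-25,0],[0,0,-30,0]])

```text
time: 6.3
tool_pos: [0.3965, 0.2447, 0.109]
tool_rot: [0.017, 0.76, 0.65, 0.015]
contact_force: [0.5, -1.1, -0.7]
gripper_width: 0.196
```

```bash
python3 - <<'E'
from h import *
T=toolT(); print(T[:3,2],state()['contact_force'],w2b(T[:2,3]*1000),T[2,3],yaw(T))
im,d,K,k1,Tc=grab("wrist"); P=cloud(d,K,k1,Tc)*1000; B=w2b(P); Z=P[:,:,2]
im2,*_=grab("top"); c=im2[130:330,160:440].repeat(2,0).repeat(2,1)
o=np.zeros((max(480,c.shape[0]),640+0,3),np.uint8)
cv2.imwrite("pics/w4.png",np.vstack([cv2.resize(im,(400,300)),cv2.resize(c,(400,286))])[:,:,::-1])
E
```

```text
[ 0.04499395 -0.00618669 -0.9989681 ] [ 0.53176007 -1.09534768 -0.67836106] [-154.81148495   35.85425361] 0.10897633812500919 81.083488861283
```

View pics/w4.png

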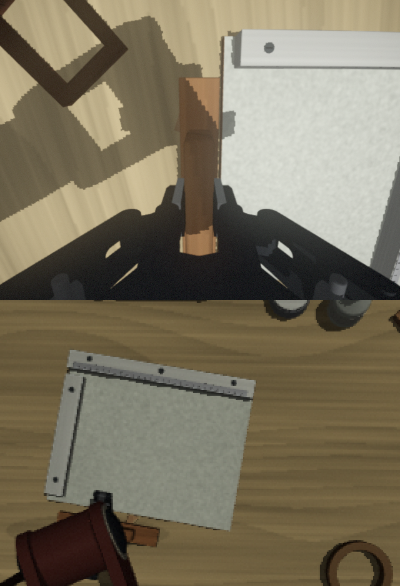

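The board is wiped clean in both views: the wrist view shows no chips on the white surface, and the block is past the -x edge at (200,170). The tool is slowly picking up tilt. I'll use the trip back to learn how the rows affect it.

Emit:
step_arm(steps=[[0,0,0,0],[0,0,0,0],[0,0,0,0],[0,0,0,0]])

```text
time: 6.8
tool_pos: [0.3991, 0.2456, 0.1122]
tool_rot: [0.018, 0.76, 0.649, 0.02]
contact_force: [0.3, -0.3, -0.9]
gripper_width: 0.199
```

```bash
cat >> h.py <<'E'
def rep():
    T=toolT(); s=state(); print("t",round(s["time"],2),"tcp",(T[:3,3]*1000).round(1),"yaw",round(yaw(T),2),"lean mrad",(T[:2,2]*1000).round(1),"F",s["contact_force"].round(1),"j",s["joint_pos"].round(3),"v",s["joint_vel"].round(3),"board",w2b(T[:2,3]*1000).round(1),"w",round(s["gripper_width"],3))
E
python3 -c "
from h import *
rep()"
```

```text
t 6.8 tcp [399.1 245.6 112.2] yaw 81.05 lean mrad [53.4 -2.5] F [ 0.3 -0.3 -0.9] j [ 0.407 -0.262  2.109 -0.025  1.246  0.57 ] v [-0.003  0.01   0.012  0.001 -0.001 -0.001] board [-152.3   37.1] w 0.199
```

Emit:
step_arm(steps=[[0,0,-10,0]])

```text
time: 6.9
tool_pos: [0.397, 0.2448, 0.12]
tool_rot: [0.018, 0.76, 0.649, 0.017]
contact_force: [0.1, -1.0, -1.9]
gripper_width: 0.193
```

```bash
python3 -c "
from h import *
rep()"
```

```text
t 6.9 tcp [397.  244.8 120. ] yaw 81.04 lean mrad [48.6 -4.6] F [ 0.1 -1.  -1.9] j [ 0.407 -0.274  2.105 -0.025  1.268  0.57 ] v [ 0.005 -0.145 -0.083  0.001  0.219 -0.   ] board [-154.3   36. ] w 0.193
```

Emit:
step_arm(steps=[[0,0,0,0]])

```text
time: 7.0
tool_pos: [0.3978, 0.2451, 0.1213]
tool_rot: [0.018, 0.76, 0.649, 0.018]
contact_force: [0.7, 0.3, -1.5]
gripper_width: 0.198
```

```bash
python3 -c "
from h import *
rep(); grab_frame('top'); rep(); grab_frame('top'); rep(); plan(560,-120,109,18)"
```

```text
t 7.0 tcp [397.8 245.1 121.3] yaw 81.04 lean mrad [50.3 -3.8] F [ 0.7  0.3 -1.5] j [ 0.407 -0.274  2.103 -0.025  1.268  0.57 ] v [-0.002  0.022  0.03   0.002 -0.002  0.   ] board [-153.6   36.5] w 0.198
t 7.05 tcp [397.2 244.9 120.4] yaw 81.04 lean mrad [48.9 -4.4] F [-0.3 -0.4 -0.9] j [ 0.407 -0.274  2.104 -0.025  1.268  0.57 ] v [ 0.001  0.005  0.015  0.002 -0.002 -0.001] board [-154.1   36.2] w 0.2
t 7.1 tcp [397.  244.8 120. ] yaw 81.03 lean mrad [48.5 -4.6] F [-0.5 -0.1 -1.7] j [ 0.407 -0.274  2.105 -0.025  1.268  0.57 ] v [ 0.001  0.002  0.006  0.002 -0.004  0.001] board [-154.3   36. ] w 0.195
at [397.  244.8 120. ] yaw 81.0 tilt 2.79 n 9 [[-37, 24, 1, np.float64(7.0)], [-34, 29, 1, np.float64(7.0)], [-30, 32, 1, np.float64(7.0)], [-26, 36, 1, np.float64(7.0)], [-21, 39, 1, np.float64(7.0)], [-17, 41, 1, np.float64(7.0)], [-11, 43, 1, np.float64(7.0)], [-6, 44, 1, np.float64(7.0)], [-1, 44, 1, np.float64(7.0)]]
```

Found the mechanism: each row captures lag, so chained upward rows reduce the lean while holds settle cleanly. I can use that to straighten the tool.

Emit:
step_arm(steps=[[0,0,-10,0],[0,0,-10,0],[0,0,-10,0],[0,0,-10,0],[0,0,-10,0],[0,0,-10,0]])

```text
time: 7.7
tool_pos: [0.3934, 0.245, 0.1844]
tool_rot: [0.017, 0.76, 0.649, 0.016]
contact_force: [0.8, 1.1, -1.7]
gripper_width: 0.2
```

```bash
python3 -c "
from h import *
rep(); grab_frame('top'); grab_frame('top'); rep(); plan(560,-118,160,18,dmax=46)"
```

```text
t 7.7 tcp [393.4 245.  184.4] yaw 81.04 lean mrad [47.4 -5. ] F [ 0.8  1.1 -1.7] j [ 0.41  -0.347  2.05  -0.024  1.397  0.571] v [ 0.004 -0.11  -0.107  0.001  0.209 -0.   ] board [-157.9   35.6] w 0.2
t 7.8 tcp [394.5 245.4 185.7] yaw 81.04 lean mrad [50.7 -3.7] F [ 0.3 -0.2 -0.8] j [ 0.411 -0.348  2.049 -0.024  1.396  0.571] v [ 0.001  0.017  0.031  0.    -0.017 -0.001] board [-156.9   36.3] w 0.202
at [394.5 245.4 185.7] yaw 81.0 tilt 2.91 n 9 [[-37, 24, 3, np.float64(7.0)], [-34, 29, 3, np.float64(7.0)], [-30, 33, 3, np.float64(7.0)], [-26, 36, 3, np.float64(7.0)], [-21, 39, 3, np.float64(7.0)], [-16, 41, 3, np.float64(7.0)], [-11, 43, 3, np.float64(7.0)], [-6, 44, 3, np.float64(7.0)], [0, 44, 3, np.float64(7.0)]]
```

Emit:
step_arm(steps=[[0,0,-40,0]])

```text
time: 7.9
tool_pos: [0.389, 0.244, 0.2196]
tool_rot: [0.016, 0.76, 0.65, 0.012]
contact_force: [0.5, -1.2, -2.1]
gripper_width: 0.198
```

```bash
python3 -c "
from h import *
rep()"
```

```text
t 7.9 tcp [389.  244.  219.6] yaw 81.03 lean mrad [39.  -8.7] F [ 0.5 -1.2 -2.1] j [ 0.412 -0.377  2.014 -0.024  1.473  0.571] v [ 0.024 -0.374 -0.528  0.001  0.789  0.005] board [-162.1   34. ] w 0.198
```

Emit:
step_arm(steps=[[0,0,0,0]])

```text
time: 8.0
tool_pos: [0.3919, 0.2453, 0.2261]
tool_rot: [0.018, 0.76, 0.649, 0.017]
contact_force: [0.6, -0.9, -1.2]
gripper_width: 0.199
```

```bash
python3 -c "
from h import *
rep(); grab_frame('top'); grab_frame('top'); rep();grab_frame('top'); rep()"
```

```text
t 8.0 tcp [391.9 245.3 226.1] yaw 81.03 lean mrad [49.1 -4.4] F [ 0.6 -0.9 -1.2] j [ 0.413 -0.381  2.006 -0.024  1.473  0.571] v [-0.003  0.057  0.138 -0.001 -0.014  0.001] board [-159.5   35.8] w 0.199
t 8.1 tcp [389.  244.  219.8] yaw 81.03 lean mrad [39.5 -8.5] F [-0.5 -0.3 -2.4] j [ 0.412 -0.378  2.014 -0.024  1.473  0.571] v [-0.     0.018  0.036 -0.002 -0.003  0.   ] board [-162.1   34.1] w 0.201
t 8.15 tcp [388.6 243.8 218.8] yaw 81.03 lean mrad [37.8 -9.2] F [-0.6  0.1 -1.3] j [ 0.412 -0.377  2.015 -0.024  1.473  0.571] v [-0.001  0.01   0.015  0.002 -0.002 -0.   ] board [-162.5   33.8] w 0.205
```

Emit:
step_arm(steps=[[0,0,40,0]])

```text
time: 8.25
tool_pos: [0.3934, 0.2449, 0.1834]
tool_rot: [0.017, 0.76, 0.649, 0.017]
contact_force: [0.6, 0.1, -0.9]
gripper_width: 0.199
```

```bash
python3 -c "
from h import *
rep(); grab_frame('top'); grab_frame('top'); rep();grab_frame('top'); rep(); plan(560,-118,160,18,dmax=46)"
```

```text
t 8.25 tcp [393.4 244.9 183.4] yaw 81.04 lean mrad [48.  -4.8] F [ 0.6  0.1 -0.9] j [ 0.41  -0.347  2.052 -0.024  1.395  0.571] v [-0.026  0.374  0.524 -0.002 -0.797 -0.003] board [-157.9   35.6] w 0.199
t 8.35 tcp [386.2 241.7 172.1] yaw 81.02 lean mrad [ 26.3 -14.2] F [-0.7 -0.2 -1.8] j [ 0.41  -0.341  2.066 -0.024  1.398  0.571] v [ 0.004 -0.022 -0.054  0.002  0.051 -0.001] board [-164.5   31.3] w 0.201
t 8.4 tcp [387.4 242.2 174.6] yaw 81.02 lean mrad [ 29.5 -12.9] F [-0.4 -0.2 -1.8] j [ 0.41  -0.342  2.063 -0.024  1.399  0.571] v [ 0.001 -0.028 -0.068 -0.002  0.006  0.001] board [-163.4   32. ] w 0.199
at [387.4 242.2 174.6] yaw 81.0 tilt 1.85 n 9 [[-37, 25, 2, np.float64(7.0)], [-33, 29, 2, np.float64(7.0)], [-29, 33, 2, np.float64(7.0)], [-25, 37, 2, np.float64(7.0)], [-20, 39, 2, np.float64(7.0)], [-15, 42, 2, np.float64(7.0)], [-10, 43, 2, np.float64(7.0)], [-5, 44, 2, np.float64(7.0)], [0, 44, 2, np.float64(7.0)]]
```

The ratchet works: lean is down from 51 to about 30 mrad. Next I'll carry the block to its drop spot.

Emit:
step_arm(steps=[[-37,25,2,7],[-33,29,2,7],[-29,33,2,7],[-25,37,2,7],[-20,39,2,7],[-15,42,2,7],[-10,43,2,7],[-5,44,2,7]])

```text
time: 9.2
tool_pos: [0.544, -0.0852, 0.1755]
tool_rot: [0.009, 0.979, 0.204, 0.017]
contact_force: [0.0, -0.0, -0.9]
gripper_width: 0.196
```

```bash
python3 -c "
from h import *
rep(); grab_frame('top'); grab_frame('top');grab_frame('top'); grab_frame('top'); rep(); plan(560,-118,70,18,dmax=46)"
```

```text
t 9.2 tcp [544.  -85.2 175.5] yaw 23.51 lean mrad [ 36.8 -10.8] F [ 0.  -0.  -0.9] j [-0.291 -0.11   1.867  0.     1.346  0.87 ] v [-0.685  0.596 -0.548  0.034 -0.068  0.575] board [  40.4 -268.3] w 0.196
t 9.4 tcp [543.5 -84.2 174.9] yaw 23.74 lean mrad [ 35.5 -10.3] F [-0.   1.  -0.6] j [-0.289 -0.11   1.868  0.     1.347  0.868] v [ 0.035 -0.022  0.03   0.004 -0.001  0.001] board [  39.7 -267.3] w 0.198
at [543.5 -84.2 174.9] yaw 23.7 tilt 2.12 n 3 [[1, 13, 35, np.float64(1.9)], [1, 13, 35, np.float64(1.9)], [1, 12, 35, np.float64(1.9)]]
```

Emit:
step_arm(steps=[[0,0,-45,0],[0,0,0,0]])

```text
time: 9.6
tool_pos: [0.5407, -0.0817, 0.2207]
tool_rot: [0.008, 0.978, 0.207, 0.015]
contact_force: [1.6, -0.7, 0.3]
gripper_width: 0.194
```

```bash
python3 -c "
from h import *
[grab_frame('top') for i in range(4)]; rep()"
```

```text
t 9.8 tcp [536.6 -80.6 212. ] yaw 23.89 lean mrad [19.5 -4.9] F [ 0.6 -0.4 -1.1] j [-2.870e-01 -1.460e-01  1.837e+00  1.000e-03  1.430e+00  8.670e-01] v [-0.005  0.011  0.006 -0.002 -0.003  0.   ] board [  32.4 -264.9] w 0.2
```

Emit:
step_arm(steps=[[0,13,45,2]])

```text
time: 9.9
tool_pos: [0.5469, -0.0926, 0.1735]
tool_rot: [0.007, 0.982, 0.191, 0.015]
contact_force: [0.8, -1.7, -0.8]
gripper_width: 0.199
```

```bash
python3 -c "
from h import *
[grab_frame('top') for i in range(2)]; rep()"
```

```text
t 10.0 tcp [538.8 -91.5 160.1] yaw 21.88 lean mrad [ 7.8 -1.5] F [-1.6  0.8 -1.7] j [-3.050e-01 -8.500e-02  1.871e+00  1.000e-03  1.349e+00  8.840e-01] v [ 0.008 -0.033 -0.038  0.013  0.065 -0.011] board [  36.2 -275.3] w 0.2
```

Emit:
step_arm(steps=[[0,0,0,0]])

```text
time: 10.1
tool_pos: [0.5381, -0.0909, 0.1593]
tool_rot: [0.001, 0.982, 0.19, 0.003]
contact_force: [0.1, 0.1, -0.4]
gripper_width: 0.195
```

```bash
python3 -c "
from h import *
[grab_frame('top') for i in range(4)]; rep()"
```

```text
t 10.3 tcp [539.4 -91.4 161.4] yaw 21.92 lean mrad [ 9.6 -1.9] F [-0.1  0.6 -0.5] j [-3.040e-01 -8.700e-02  1.869e+00  1.000e-03  1.349e+00  8.840e-01] v [-0.    -0.006 -0.01   0.001 -0.002  0.002] board [  36.7 -275.1] w 0.202
```

Emit:
step_arm(steps=[[0,0,42,0]])

```text
time: 10.4
tool_pos: [0.5457, -0.093, 0.1276]
tool_rot: [0.006, 0.982, 0.19, 0.012]
contact_force: [0.9, 0.4, -1.8]
gripper_width: 0.198
```

```bash
python3 -c "
from h import *
[grab_frame('top') for i in range(4)]; rep()"
```

```text
t 10.6 tcp [539.6 -91.3 119.8] yaw 21.93 lean mrad [ 8.8 -1.6] F [ 0.5 -0.6 -0.6] j [-3.040e-01 -4.200e-02  1.901e+00  1.000e-03  1.274e+00  8.840e-01] v [-0.003 -0.019 -0.039 -0.002 -0.009 -0.   ] board [  36.9 -275. ] w 0.194
```

Emit:
step_arm(steps=[[0,0,42,0]])

```text
time: 10.7
tool_pos: [0.5468, -0.0934, 0.0865]
tool_rot: [0.006, 0.982, 0.19, 0.012]
contact_force: [1.7, -0.9, -0.6]
gripper_width: 0.202
```

```bash
python3 -c "
from h import *
[grab_frame('top') for i in range(4)]; rep()"
```

```text
t 10.9 tcp [540.4 -91.5  79.1] yaw 21.94 lean mrad [ 9.4 -1.9] F [-0.2 -1.   0.4] j [-3.040e-01  9.000e-03  1.924e+00  1.000e-03  1.199e+00  8.840e-01] v [ 0.001 -0.021 -0.033 -0.001 -0.009  0.   ] board [  37.8 -275. ] w 0.196
```

Emit:
step_arm(steps=[[0,0,22,0]])

```text
time: 11.0
tool_pos: [0.5453, -0.0929, 0.0631]
tool_rot: [0.004, 0.982, 0.19, 0.009]
contact_force: [1.2, -0.1, 1.0]
gripper_width: 0.199
```

```bash
python3 -c "
from h import *
[grab_frame('top') for i in range(4)]; rep()"
```

```text
t 11.2 tcp [541.6 -91.8  59. ] yaw 21.94 lean mrad [11.4 -2.5] F [ 0.3 -0.4 -1.4] j [-3.040e-01  3.900e-02  1.932e+00  1.000e-03  1.159e+00  8.840e-01] v [ 0.    -0.005 -0.009  0.001 -0.008  0.   ] board [  39.  -275.1] w 0.199
```

Emit:
step_arm(steps=[[0,0,20,0]])

```text
time: 11.3
tool_pos: [0.5456, -0.093, 0.0439]
tool_rot: [0.004, 0.982, 0.19, 0.009]
contact_force: [0.9, -0.1, -1.1]
gripper_width: 0.201
```

```bash
python3 -c "
from h import *
[grab_frame('top') for i in range(4)]; rep()"
```

```text
t 11.5 tcp [542.2 -91.9  40.1] yaw 21.94 lean mrad [12.2 -2.7] F [ 1.   0.4 -1.2] j [-3.040e-01  6.700e-02  1.939e+00  1.000e-03  1.123e+00  8.840e-01] v [-0.    -0.007 -0.007 -0.001 -0.007  0.003] board [  39.6 -275.2] w 0.202
```

Emit:
step_arm(steps=[[0,0,7,0]])

```text
time: 11.6
tool_pos: [0.544, -0.0925, 0.0353]
tool_rot: [0.003, 0.982, 0.19, 0.008]
contact_force: [-0.2, -0.3, -0.4]
gripper_width: 0.199
```

```bash
python3 -c "
from h import *
rep();[grab_frame('top') for i in range(3)]; rep()"
```

```text
t 11.6 tcp [544.  -92.5  35.3] yaw 21.95 lean mrad [16.1 -3.9] F [-0.2 -0.3 -0.4] j [-3.040e-01  7.600e-02  1.939e+00  1.000e-03  1.110e+00  8.830e-01] v [-0.001  0.11   0.021  0.    -0.132  0.   ] board [  41.5 -275.5] w 0.199
t 11.75 tcp [542.4 -91.9  33.3] yaw 21.95 lean mrad [12.2 -2.7] F [-0.9  0.2 -1.8] j [-3.040e-01  7.800e-02  1.941e+00  1.000e-03  1.111e+00  8.830e-01] v [-0.002  0.    -0.     0.002  0.001 -0.001] board [  39.7 -275.2] w 0.198
```

Emit:
step_arm(steps=[[0,0,4,0]])

```text
time: 11.85
tool_pos: [0.5431, -0.0921, 0.03]
tool_rot: [0.003, 0.982, 0.19, 0.006]
contact_force: [0.1, -0.1, -1.7]
gripper_width: 0.2
```

```bash
python3 -c "
from h import *
[grab_frame('top') for i in range(3)]; rep()"
```

```text
t 12.0 tcp [542.8 -92.1  29.6] yaw 21.94 lean mrad [13.  -2.8] F [ 1.6 -0.1  0.5] j [-3.040e-01  8.400e-02  1.941e+00  1.000e-03  1.103e+00  8.840e-01] v [ 0.     0.     0.003 -0.    -0.     0.001] board [  40.2 -275.2] w 0.197
```

Emit:
step_arm(steps=[[0,0,2,0]])

```text
time: 12.1
tool_pos: [0.543, -0.0923, 0.0293]
tool_rot: [0.003, 0.982, 0.19, 0.006]
contact_force: [-10.3, 0.4, 20.7]
gripper_width: 0.2
```

```bash
python3 -c "
from h import *
[grab_frame('wrist') for i in range(2)]; rep()
im,d,K,k1,T=grab('wrist'); P=cloud(d,K,k1,T)*1000; Z=P[:,:,2]; hsv=cv2.cvtColor(im,cv2.COLOR_RGB2HSV)
m=(hsv[:,:,1]>110)&(hsv[:,:,0]<18)&(Z>-5)&(Z<45)&(d>0)&(abs(P[:,:,0]-600)<40)&(abs(P[:,:,1]+75)<40)
print(m.sum(),np.percentile(Z[m],[5,25,50,75,95]) if m.any() else '')"
```

```text
t 12.2 tcp [543.2 -92.4  29.4] yaw 21.95 lean mrad [12.6 -3. ] F [-5.8  0.  10. ] j [-3.040e-01  8.600e-02  1.940e+00  1.000e-03  1.103e+00  8.830e-01] v [-0.    -0.002  0.001  0.001 -0.003 -0.002] board [  40.6 -275.5] w 0.195
6223 [18.99153237 19.67186184 20.13861262 20.61821761 29.60868718]
```

The block is on the bench (foot top reads 20 mm, contact force 10 N). I'll release it and rise.

Emit:
step_arm(steps=[[0,0,-2,0],[0,0,0,0],[0,0,0,0]], claw=60)

```text
time: 12.55
tool_pos: [0.5435, -0.0925, 0.032]
tool_rot: [0.003, 0.982, 0.19, 0.006]
contact_force: [-1.1, 0.1, -0.0]
gripper_width: 0.598
```

Emit:
step_arm(steps=[[0,0,-30,0],[0,0,-45,0],[0,0,-45,0]])

```text
time: 12.85
tool_pos: [0.5355, -0.0901, 0.1449]
tool_rot: [-0.002, 0.982, 0.19, -0.003]
contact_force: [0.2, -0.9, -0.5]
gripper_width: 0.603
```

```bash
python3 -c "
from h import *
[grab_frame('top') for i in range(2)]; rep()
plan(477-20,-383,170,81)"
```

```text
t 12.95 tcp [540.9 -91.7 152.5] yaw 21.95 lean mrad [ 9.4 -2. ] F [0.9 0.  0.8] j [-3.040e-01 -7.400e-02  1.873e+00  1.000e-03  1.333e+00  8.830e-01] v [-0.001  0.048  0.067  0.    -0.049 -0.001] board [  38.3 -275.2] w 0.598
at [540.9 -91.7 152.5] yaw 22.0 tilt 0.55 n 8 [[-23, 30, -2, np.float64(-7.4)], [-27, 27, -2, np.float64(-7.4)], [-30, 23, -2, np.float64(-7.4)], [-33, 19, -2, np.float64(-7.4)], [-35, 14, -2, np.float64(-7.4)], [-37, 10, -2, np.float64(-7.4)], [-38, 5, -2, np.float64(-7.4)], [-38, 0, -2, np.float64(-7.4)]]
```

Emit:
step_arm(steps=[[-23,30,-3,-7.4],[-27,27,-3,-7.4],[-30,23,-2,-7.4],[-33,19,-2,-7.4],[-35,14,-2,-7.4],[-37,10,-2,-7.4],[-38,5,-2,-7.4],[-38,0,-2,-7.4]])

```text
time: 13.75
tool_pos: [0.4607, -0.3908, 0.1663]
tool_rot: [0.003, 0.743, 0.67, 0.004]
contact_force: [1.5, 0.9, 0.4]
gripper_width: 0.595
```

```bash
python3 - <<'E'
from h import *
[grab_frame('wrist') for i in range(3)]; rep()
im,d,K,k1,T=grab("wrist"); cv2.imwrite("pics/w5.png",im[:,:,::-1]); np.savez("w5.npz",im=im,d=d,K=K,k1=k1,T=T)
im2,*_=grab("top"); cv2.imwrite("pics/top5.png",im2[:,:,::-1])
P=cloud(d,K,k1,T)*1000; Z=P[:,:,2]
m=(Z>20)&(Z<30)&(d>0)&(abs(P[:,:,0]-531)<130)&(abs(P[:,:,1]+391)<150)&(np.arange(480)[:,None]<300)
n,l,st,c=cv2.connectedComponentsWithStats(m.astype(np.uint8)); i=1+np.argmax(st[1:,4]); q=P[l==i]
print(len(q),np.median(q[:,2]),cv2.minAreaRect(q[:,:2].astype(np.float32)),q.min(0),q.max(0))
E
```

```text
t 13.9 tcp [ 460.5 -391.1  166.2] yaw 83.54 lean mrad [9.4 1.5] F [-0.7 -0.8 -0. ] j [-0.831  0.048  1.729  0.008  1.36  -0.72 ] v [ 0.045 -0.021  0.029  0.015  0.01   0.027] board [   3.6 -583.2] w 0.605
8985 24.0848587188785 ((533.3897094726562, -390.15191650390625), (161.66436767578125, 130.57179260253906), 81.14356994628906) [ 456.73810078 -474.72059761   20.00052981] [ 609.38344465 -300.35712003   27.14444816]
```

View pics/w5.png

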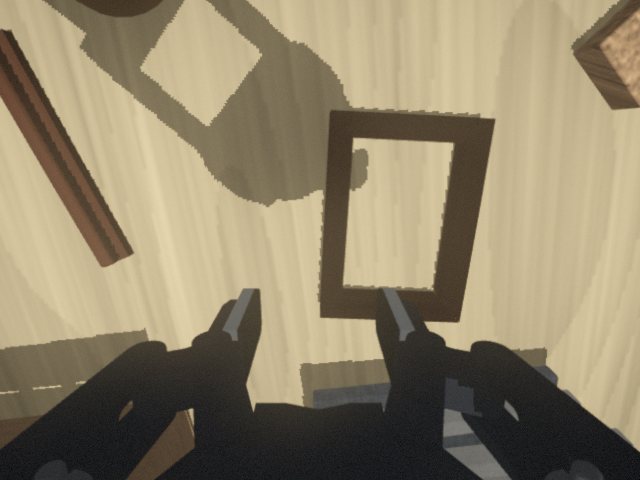

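The wrist view shows the frame at (408,215) with its near short end at row ~320, just below my row cut. I'll redo the fit including that end.

```bash
python3 - <<'E'
from h import *
z=np.load("w5.npz"); im,d,K,k1,T=z["im"],z["d"],z["K"],float(z["k1"]),z["T"]
P=cloud(d,K,k1,T)*1000; Z=P[:,:,2]
m=(Z>19)&(Z<30)&(d>0)&(abs(P[:,:,0]-531)<130)&(abs(P[:,:,1]+391)<150)
m[:, :300]=0; m[330:]=0; m[290:,372:438]=0
n,l,st,c=cv2.connectedComponentsWithStats(m.astype(np.uint8)); i=1+np.argmax(st[1:,4]); q=P[l==i]
(cx,cy),s,a=cv2.minAreaRect(q[:,:2].astype(np.float32)); print(len(q),cx,cy,s,a)
a=81.2; u=np.array([np.cos(np.radians(a)),np.sin(np.radians(a))]); v=np.array([u[1],-u[0]])
print("along",np.percentile(q[:,:2]@u,[.3,99.7]),"cross",np.percentile(q[:,:2]@v,[.3,99.7]))
# opening: bench visible inside
g=np.array([cx,cy])-58*v; print("grip pt",g)
plan(*g,150,a)
E
```

```text
10431 532.0106201171875 -399.3235778808594 (180.4995880126953, 130.4071807861328) 80.972412109375
along [-402.4375844 -223.29814  ] cross [521.6590188  651.48410643]
grip pt [ 474.69337399 -390.45039938]
at [ 461.3 -388.9  166.2] yaw 83.7 tilt 0.55 n 1 [[0, 14, 16, np.float64(2.5)]]
```

Emit:
step_arm(steps=[[0,16,40,2.5]], claw=50)

```text
time: 14.1
tool_pos: [0.4805, -0.3928, 0.1326]
tool_rot: [0.008, 0.76, 0.65, 0.005]
contact_force: [1.0, -1.3, 0.3]
gripper_width: 0.496
```

```bash
python3 -c "
from h import *
[grab_frame('top') for i in range(4)]; rep()"
```

```text
t 14.3 tcp [ 477.4 -388.5  125. ] yaw 81.32 lean mrad [6.9 4.6] F [-0.4 -0.1  0.4] j [-0.808  0.115  1.729  0.009  1.295 -0.659] v [-0.01  -0.033 -0.037 -0.003 -0.002 -0.002] board [  19.8 -578.2] w 0.505
```

Emit:
step_arm(steps=[[0,0,45,0]])

```text
time: 14.4
tool_pos: [0.4827, -0.3926, 0.0891]
tool_rot: [0.009, 0.758, 0.652, 0.005]
contact_force: [0.8, -1.8, 0.1]
gripper_width: 0.498
```

```bash
python3 -c "
from h import *
[grab_frame('top') for i in range(4)]; rep(); plan(477.2,-390.7,40,81.1); plan(477.2,-390.7,5,81.1)"
```

```text
t 14.6 tcp [ 477.6 -387.8   80.7] yaw 81.37 lean mrad [6.6 4.8] F [-0.3 -0.2  1. ] j [-0.807  0.164  1.755  0.009  1.221 -0.659] v [-0.003 -0.022 -0.045 -0.001 -0.008  0.001] board [  20.  -577.4] w 0.503
at [ 477.6 -387.8   80.7] yaw 81.4 tilt 0.47 n 1 [[-3, 0, 41, np.float64(0.3)]]
at [ 477.6 -387.8   80.7] yaw 81.4 tilt 0.47 n 2 [[-1, 0, 38, np.float64(0.1)], [-1, 0, 38, np.float64(0.1)]]
```

Emit:
step_arm(steps=[[-3,0,40,0.3]])

```text
time: 14.7
tool_pos: [0.4827, -0.3956, 0.0501]
tool_rot: [0.009, 0.76, 0.65, 0.005]
contact_force: [0.3, -1.4, 0.2]
gripper_width: 0.499
```

```bash
python3 -c "
from h import *
[grab_frame('top') for i in range(3)]; rep(); plan(477.2,-390.7,5,81.1)"
```

```text
t 14.85 tcp [ 477.  -390.1   40.9] yaw 81.07 lean mrad [5.2 6.2] F [-0.  -0.3  0.5] j [-0.81   0.218  1.768  0.009  1.156 -0.658] v [ 0.001 -0.027 -0.034  0.002 -0.004 -0.   ] board [  19.7 -579.8] w 0.499
at [ 477.  -390.1   40.9] yaw 81.1 tilt 0.47 n 1 [[-1, 0, 36, np.float64(-0.0)]]
```

Emit:
step_arm(steps=[[0,0,18,0]])

```text
time: 14.95
tool_pos: [0.4799, -0.3929, 0.0279]
tool_rot: [0.004, 0.76, 0.65, 0.004]
contact_force: [0.4, -0.4, 0.4]
gripper_width: 0.502
```

```bash
python3 -c "
from h import *
[grab_frame('top') for i in range(3)]; rep(); plan(477.2,-390.7,5,81.1)"
```

```text
t 15.1 tcp [ 476.9 -389.8   22.9] yaw 81.07 lean mrad [4.8 6.7] F [-0.4 -0.7 -0.8] j [-0.81   0.243  1.774  0.009  1.126 -0.658] v [ 0.001 -0.008 -0.012 -0.    -0.    -0.001] board [  19.6 -579.5] w 0.497
at [ 476.9 -389.8   22.9] yaw 81.1 tilt 0.47 n 1 [[-1, 0, 18, np.float64(-0.0)]]
```

Emit:
step_arm(steps=[[0,0,12,0]])

```text
time: 15.2
tool_pos: [0.4786, -0.3913, 0.0133]
tool_rot: [0.002, 0.76, 0.65, 0.004]
contact_force: [0.1, -2.1, 0.1]
gripper_width: 0.5
```

```bash
python3 -c "
from h import *
[grab_frame('top') for i in range(3)]; rep(); plan(477.2,-390.7,5,81.1)"
```

```text
t 15.35 tcp [ 476.5 -389.2   10. ] yaw 81.07 lean mrad [3.6 8. ] F [-0.9  0.1  0.3] j [-0.809  0.261  1.777  0.009  1.106 -0.658] v [-0.001 -0.008 -0.008  0.001 -0.001 -0.   ] board [  19.1 -578.9] w 0.501
at [ 476.5 -389.2   10. ] yaw 81.1 tilt 0.5 n 1 [[-1, 1, 5, np.float64(-0.0)]]
```

Emit:
step_arm(steps=[[-1,1,6,0]])

```text
time: 15.45
tool_pos: [0.478, -0.3909, 0.0049]
tool_rot: [-0.001, 0.76, 0.65, 0.004]
contact_force: [-0.4, -0.2, -0.4]
gripper_width: 0.499
```

```bash
python3 -c "
from h import *
[grab_frame('top') for i in range(3)]; rep()"
```

```text
t 15.6 tcp [ 477.1 -390.     3.5] yaw 81.08 lean mrad [2.9 8.7] F [0.4 0.7 0.5] j [-0.81   0.274  1.775  0.009  1.097 -0.658] v [-0.    -0.007 -0.005 -0.001  0.    -0.001] board [  19.8 -579.7] w 0.499
```

Emit:
step_arm(steps=[[0,0,0,0]], claw=0)

```text
time: 15.7
tool_pos: [0.4772, -0.3901, 0.0036]
tool_rot: [-0.002, 0.76, 0.65, 0.004]
contact_force: [0.6, -0.2, 0.5]
gripper_width: 0.346
```

```bash
python3 -c "
from h import *
rep()
for k in range(3): [grab_frame('wrist') for i in range(2)]; rep()"
```

```text
t 15.7 tcp [ 477.2 -390.1    3.6] yaw 81.07 lean mrad [3.1 8.5] F [ 0.6 -0.2  0.5] j [-0.81   0.274  1.775  0.009  1.097 -0.658] v [-0.002  0.002 -0.    -0.002  0.     0.   ] board [  19.9 -579.8] w 0.346
t 15.8 tcp [ 477.3 -390.3    4.1] yaw 81.07 lean mrad [3.3 8.3] F [-1.   1.2  1.6] j [-0.81   0.273  1.775  0.009  1.098 -0.658] v [-0.    -0.008 -0.006  0.001  0.008 -0.001] board [  20.1 -579.9] w 0.218
t 15.9 tcp [ 477.4 -390.4    4.1] yaw 81.08 lean mrad [3.6 8. ] F [-0.8 -0.7  2.2] j [-0.81   0.273  1.775  0.009  1.097 -0.658] v [-0.001  0.002  0.003  0.    -0.007  0.001] board [  20.1 -580. ] w 0.216
t 16.0 tcp [ 477.4 -390.3    4. ] yaw 81.07 lean mrad [3.7 7.9] F [-0.1  0.7  1.9] j [-0.81   0.273  1.775  0.009  1.097 -0.658] v [-0.    -0.     0.002  0.001 -0.002 -0.   ] board [  20.1 -580. ] w 0.216
```

The frame is gripped and the lean is small. I'll lift and carry it across at about 100 mm.

Emit:
step_arm(steps=[[0,0,-25,0]])

```text
time: 16.1
tool_pos: [0.4747, -0.3879, 0.025]
tool_rot: [-0.006, 0.76, 0.65, 0.004]
contact_force: [-0.3, -0.0, -1.8]
gripper_width: 0.214
```

```bash
python3 -c "
from h import *
[grab_frame('wrist') for i in range(3)]; rep()"
```

```text
t 16.25 tcp [ 478.2 -391.5   30.4] yaw 81.07 lean mrad [6.1 5.3] F [ 1.3 -0.4 -1. ] j [-0.81   0.236  1.768  0.009  1.138 -0.658] v [ 0.002  0.022  0.029  0.     0.004 -0.   ] board [  21.1 -581. ] w 0.218
```

Emit:
step_arm(steps=[[0,0,-45,0],[0,0,-40,0]])

```text
time: 16.45
tool_pos: [0.4731, -0.3873, 0.1065]
tool_rot: [-0.009, 0.76, 0.65, 0.003]
contact_force: [1.0, -0.8, 0.0]
gripper_width: 0.22
```

```bash
python3 -c "
from h import *
[grab_frame('wrist') for i in range(4)]; rep(); plan(*b2w(-37,24),115,81.4,dmax=46)"
```

```text
t 16.65 tcp [ 473.5 -387.7  106.4] yaw 81.07 lean mrad [-5.3 17. ] F [ 0.3  0.2 -1.9] j [-0.811  0.138  1.738  0.008  1.282 -0.658] v [-0.     0.029  0.041  0.     0.006  0.   ] board [  15.9 -577.9] w 0.218
at [ 473.5 -387.7  106.4] yaw 81.1 tilt 1.02 n 14 [[43, -4, -1, np.float64(-0.0)], [43, -4, -1, np.float64(-0.0)], [43, -4, -1, np.float64(-0.0)], [43, -4, -1, np.float64(-0.0)], [43, -4, -1, np.float64(-0.0)], [43, -4, -1, np.float64(-0.0)], [43, -4, -1, np.float64(-0.0)], [43, -4, -1, np.float64(-0.0)], [43, -4, -1, np.float64(-0.0)], [43, -4, -1, np.float64(-0.0)], [43, -4, -1, np.float64(-0.0)], [43, -4, -1, np.float64(-0.0)], [43, -4, -1, np.float64(-0.0)], [43, -4, -1, np.float64(-0.0)]]
```

Emit:
step_arm(steps=[[20,-2,-1,0],[40,-4,-1,0],[43,-4,-1,0],[43,-4,-1,0],[43,-4,0,0],[43,-4,0,0],[43,-4,0,0],[43,-4,0,0]])

```text
time: 17.45
tool_pos: [0.481, -0.0495, 0.0966]
tool_rot: [-0.025, 0.763, 0.646, -0.001]
contact_force: [-0.1, -0.1, -0.5]
gripper_width: 0.211
```

```bash
python3 -c "
from h import *
rep(); plan(*b2w(-37,24),115,81.4,dmax=46)"
```

```text
t 17.45 tcp [481.  -49.5  96.6] yaw 80.54 lean mrad [-34.2  37.2] F [-0.1 -0.1 -0.5] j [-0.272 -0.139  2.034  0.028  1.291 -0.116] v [ 0.9   -0.123  0.132  0.044  0.01   0.875] board [ -27.3 -242.4] w 0.211
at [481.  -49.5  96.6] yaw 80.5 tilt 2.9 n 6 [[44, -2, -3, np.float64(-0.1)], [44, -2, -3, np.float64(-0.1)], [44, -2, -3, np.float64(-0.1)], [44, -2, -3, np.float64(-0.1)], [44, -2, -3, np.float64(-0.1)], [44, -2, -3, np.float64(-0.1)]]
```

Emit:
step_arm(steps=[[44,-2,-3,-0.1],[44,-2,-3,-0.1],[44,-2,-3,-0.1],[44,-2,-3,-0.1],[42,-2,-3,-0.1],[35,-2,-3,-0.1]])

```text
time: 18.05
tool_pos: [0.4935, 0.2175, 0.1068]
tool_rot: [-0.035, 0.758, 0.652, -0.011]
contact_force: [0.8, -0.4, -1.2]
gripper_width: 0.216
```

```bash
python3 -c "
from h import *
rep();[grab_frame('wrist') for i in range(4)]; rep(); plan(*b2w(-37,24),115,81.4,dmax=46)"
```

```text
t 18.05 tcp [493.5 217.5 106.8] yaw 81.33 lean mrad [-63.2  38.4] F [ 0.8 -0.4 -1.2] j [ 0.249 -0.01   1.894  0.055  1.31   0.384] v [ 0.654  0.338 -0.357  0.025  0.033  0.619] board [-54.8  23.4] w 0.216
t 18.25 tcp [494.  215.6 107. ] yaw 81.38 lean mrad [-62.8  37.6] F [ 0.5 -0.2 -2. ] j [ 0.246 -0.011  1.895  0.054  1.31   0.381] v [-0.038 -0.014  0.008 -0.004  0.001 -0.003] board [-54.   21.7] w 0.21
at [494.  215.6 107. ] yaw 81.4 tilt 4.2 n 1 [[2, 17, -8, np.float64(-0.0)]]
```

The carry added a lean of (-63, 38) mrad. I'll correct the radial part here with the reverse ratchet while lowering.

Emit:
step_arm(steps=[[0,0,25,0],[0,0,0,0]])

```text
time: 18.45
tool_pos: [0.49, 0.2151, 0.0791]
tool_rot: [-0.036, 0.758, 0.651, -0.014]
contact_force: [-0.9, -0.0, -2.2]
gripper_width: 0.216
```

```bash
python3 -c "
from h import *
rep();[grab_frame('wrist') for i in range(4)]; rep()"
```

```text
t 18.45 tcp [490.  215.1  79.1] yaw 81.3 lean mrad [-66.9  36.1] F [-0.9 -0.  -2.2] j [0.247 0.018 1.917 0.054 1.263 0.38 ] v [-0.012 -0.049 -0.056 -0.005  0.011  0.001] board [-57.9  20.6] w 0.216
t 18.65 tcp [495.  216.2  84.9] yaw 81.3 lean mrad [-56.   39.1] F [ 0.1 -0.1 -1.5] j [0.247 0.014 1.909 0.054 1.263 0.38 ] v [ 0.003 -0.007 -0.013 -0.001 -0.002 -0.001] board [-53.2  22.4] w 0.216
```

Emit:
step_arm(steps=[[0,0,0,0],[0,0,0,0],[0,0,0,0],[0,0,0,0],[0,0,0,0],[0,0,0,0]])

```text
time: 19.25
tool_pos: [0.4974, 0.2158, 0.0886]
tool_rot: [-0.032, 0.759, 0.651, -0.006]
contact_force: [0.0, -0.3, -1.1]
gripper_width: 0.222
```

```bash
python3 -c "
from h import *
rep();[grab_frame('wrist') for i in range(4)]; rep(); plan(*b2w(-37,24),115,81.4,dmax=46)"
```

```text
t 19.25 tcp [497.4 215.8  88.6] yaw 81.2 lean mrad [-50.2  40.5] F [ 0.  -0.3 -1.1] j [0.245 0.01  1.906 0.054 1.264 0.38 ] v [ 0.001 -0.001 -0.001  0.     0.002 -0.002] board [-50.7  22.3] w 0.222
t 19.45 tcp [497.3 215.7  88.4] yaw 81.2 lean mrad [-50.5  40.5] F [0.1 0.4 0.1] j [0.245 0.011 1.906 0.054 1.264 0.38 ] v [ 0.001 -0.    -0.    -0.001  0.002 -0.002] board [-50.8  22.3] w 0.213
at [497.3 215.7  88.4] yaw 81.2 tilt 3.71 n 1 [[2, 14, -27, np.float64(-0.2)]]
```

Emit:
step_arm(steps=[[0,0,-45,0]])

```text
time: 19.55
tool_pos: [0.4942, 0.2127, 0.1264]
tool_rot: [-0.035, 0.758, 0.651, -0.013]
contact_force: [0.2, 0.4, -2.2]
gripper_width: 0.217
```

```bash
python3 -c "
from h import *
[grab_frame('top') for i in range(2)]; rep()"
```

```text
t 19.65 tcp [503.4 214.8 139.2] yaw 81.21 lean mrad [-40.3  43.1] F [1.  1.  0.5] j [ 0.241 -0.043  1.867  0.053  1.346  0.381] v [ 0.001  0.026  0.036  0.    -0.047 -0.001] board [-44.6  22.3] w 0.214
```

Emit:
step_arm(steps=[[0,0,0,0]])

```text
time: 19.75
tool_pos: [0.5039, 0.2149, 0.14]
tool_rot: [-0.029, 0.759, 0.651, -0.0]
contact_force: [-0.3, -0.7, -2.9]
gripper_width: 0.218
```

```bash
python3 -c "
from h import *
[grab_frame('top') for i in range(3)]; rep()"
```

```text
t 19.9 tcp [503.2 214.8 138.7] yaw 81.21 lean mrad [-40.8  43. ] F [ 0.7 -0.  -2. ] j [ 0.241 -0.042  1.868  0.053  1.346  0.381] v [0.001 0.006 0.019 0.    0.006 0.002] board [-44.8  22.2] w 0.217
```

Emit:
step_arm(steps=[[0,0,45,0],[0,0,0,0]])

```text
time: 20.1
tool_pos: [0.5003, 0.2165, 0.0914]
tool_rot: [-0.03, 0.759, 0.651, -0.002]
contact_force: [-1.5, -0.5, -3.1]
gripper_width: 0.216
```

```bash
python3 -c "
from h import *
[grab_frame('top') for i in range(3)]; rep()"
```

```text
t 20.25 tcp [507.1 218.1 100.3] yaw 81.23 lean mrad [-26.7  46.5] F [ 0.6  0.2 -0.3] j [0.245 0.003 1.892 0.054 1.262 0.38 ] v [-0.003 -0.019 -0.027 -0.002 -0.003 -0.   ] board [-41.4  26.1] w 0.215
```

Emit:
step_arm(steps=[[0,0,-45,0]])

```text
time: 20.35
tool_pos: [0.5043, 0.2151, 0.1403]
tool_rot: [-0.029, 0.759, 0.651, -0.0]
contact_force: [0.5, 0.1, -1.9]
gripper_width: 0.214
```

```bash
python3 -c "
from h import *
[grab_frame('top') for i in range(2)]; rep()"
```

```text
t 20.45 tcp [513.5 217.2 154. ] yaw 81.26 lean mrad [-12.4  50.1] F [ 1.2 -0.2  0.1] j [ 0.241 -0.052  1.85   0.053  1.344  0.381] v [ 0.001  0.026  0.037  0.002 -0.046 -0.001] board [-35.   26.2] w 0.214
```

Emit:
step_arm(steps=[[0,0,0,0]])

```text
time: 20.55
tool_pos: [0.5148, 0.2175, 0.1566]
tool_rot: [-0.022, 0.759, 0.651, 0.014]
contact_force: [-0.6, -0.2, -2.2]
gripper_width: 0.218
```

```bash
python3 -c "
from h import *
[grab_frame('top') for i in range(3)]; rep()"
```

```text
t 20.7 tcp [514.1 217.3 155. ] yaw 81.26 lean mrad [-10.7  50.5] F [-0.2  0.1 -1.9] j [ 0.241 -0.053  1.849  0.053  1.344  0.381] v [-0.001  0.014  0.028 -0.001  0.005 -0.002] board [-34.4  26.4] w 0.214
```

Lean is now (-11, 50) mrad. The remaining y part only turns about the jaw axis, so setting the frame down, releasing and re-gripping will remove it. Lowering now.

Emit:
step_arm(steps=[[-3,0,43,0]])

```text
time: 20.8
tool_pos: [0.5182, 0.2179, 0.1181]
tool_rot: [-0.02, 0.758, 0.651, 0.019]
contact_force: [0.8, 0.9, -1.1]
gripper_width: 0.217
```

```bash
python3 -c "
from h import *
[grab_frame('top') for i in range(3)]; rep()"
```

```text
t 20.95 tcp [509.9 215.7 107.9] yaw 81.24 lean mrad [-19.4  48.4] F [-1.  -0.5 -1.5] j [ 0.24  -0.007  1.888  0.054  1.268  0.376] v [ 0.001 -0.033 -0.062  0.002  0.001 -0.001] board [-38.3  24.2] w 0.214
```

Emit:
step_arm(steps=[[-3,0,43,0]])

```text
time: 21.05
tool_pos: [0.5148, 0.2165, 0.0718]
tool_rot: [-0.021, 0.758, 0.651, 0.015]
contact_force: [2.5, 0.8, -0.8]
gripper_width: 0.215
```

```bash
python3 -c "
from h import *
[grab_frame('top') for i in range(3)]; rep()"
```

```text
t 21.2 tcp [506.2 214.3  62.6] yaw 81.22 lean mrad [-25.7  46.9] F [ 0.   0.4 -1.2] j [0.239 0.047 1.918 0.056 1.192 0.37 ] v [ 0.002 -0.038 -0.062  0.001 -0.009 -0.   ] board [-41.8  22.2] w 0.211
```

Emit:
step_arm(steps=[[0,2,18,0],[0,2,7,0]])

```text
time: 21.4
tool_pos: [0.5132, 0.2161, 0.0425]
tool_rot: [-0.025, 0.759, 0.651, 0.009]
contact_force: [-0.6, 0.6, -2.2]
gripper_width: 0.213
```

```bash
python3 - <<'E'
from h import *
[grab_frame('top') for i in range(2)]; rep()
im,d,K,k1,T=grab("wrist"); cv2.imwrite("pics/w6.png",im[:,:,::-1]); np.savez("w6.npz",im=im,d=d,K=K,k1=k1,T=T)
E
```

```text
t 21.5 tcp [514.6 216.3  43.7] yaw 81.25 lean mrad [-15.7  49.6] F [-0.1 -0.8  0.1] j [0.238 0.086 1.912 0.057 1.147 0.367] v [-0.    -0.015 -0.004 -0.     0.009  0.001] board [-33.8  25.4] w 0.216
```

View pics/w6.png

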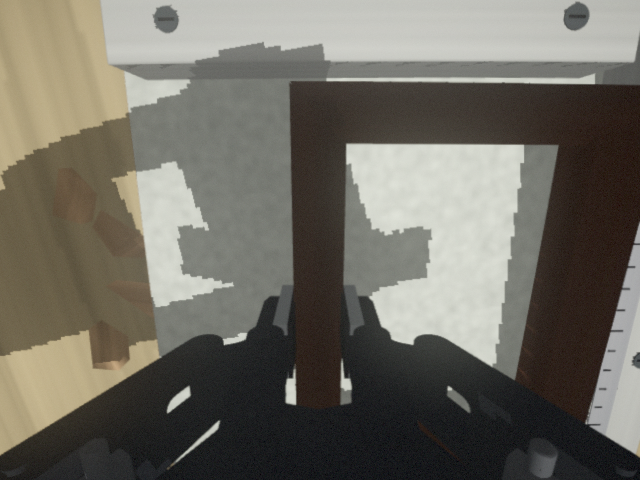

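The wrist view shows all four chips on the bench left of the board edge, at (72,195), (118,235), (135,290) and (110,345). The frame is held over the board, still short of both fences. I'll check chip 3's distance to the edge and the frame's attitude.

```bash
python3 - <<'E'
from h import *
z=np.load("w6.npz"); im,d,K,k1,T=z["im"],z["d"],z["K"],float(z["k1"]),z["T"]
P=cloud(d,K,k1,T)*1000; Z=P[:,:,2]; B=w2b(P); hsv=cv2.cvtColor(im,cv2.COLOR_RGB2HSV)
c=(B[:,:,0]<-115)&(Z>4)&(d>0)&(hsv[:,:,0]<15)&(hsv[:,:,1]>70)&(np.arange(640)<175)
c[:150]=0;c[380:]=0
n,l,st,cc=cv2.connectedComponentsWithStats(c.astype(np.uint8))
for i in range(1,n):
    if st[i,4]>80: q=B[l==i]; print("chip",st[i,4],cc[i].round(),q.min(0).round(),q.max(0).round(),"z",np.percentile(Z[l==i],[10,90]).round(1))
for v in (230,260,290,310): print(v,[(u,*B[v,u].round(0),Z[v,u].round(1)) for u in range(105,170,8)])
m=(hsv[:,:,2]<90)&(Z>28)&(Z<75)&(d>0)&(np.arange(480)[:,None]<280)&(np.arange(640)>285)&(B[:,:,0]<92)&(B[:,:,1]<122)
q=np.c_[B[m],Z[m]]; top=q[q[:,2]>np.percentile(q[:,2],20)]
A=np.c_[top[:,:2],np.ones(len(top))]; co=np.linalg.lstsq(A,top[:,2],rcond=None)[0]; r=top[:,2]-A@co; k=abs(r)<3; co=np.linalg.lstsq(A[k],top[k,2],rcond=None)[0]; print("frame plane slope bx,by,z0",co.round(4)); print("ext",np.percentile(q[:,:2],[.5,99.5],axis=0).round(1))
E
```

```text
230 [(105, np.float64(-152.0), np.float64(51.0), np.float64(7.0)), (113, np.float64(-146.0), np.float64(51.0), np.float64(9.3)), (121, np.float64(-142.0), np.float64(51.0), np.float64(8.4)), (129, np.float64(-140.0), np.float64(50.0), np.float64(4.2)), (137, np.float64(-138.0), np.float64(49.0), np.float64(0.0)), (145, np.float64(-124.0), np.float64(53.0), np.float64(17.3)), (153, np.float64(-120.0), np.float64(53.0), np.float64(17.7)), (161, np.float64(-115.0), np.float64(53.0), np.float64(18.3)), (169, np.float64(-111.0), np.float64(53.0), np.float64(18.8))]
260 [(105, np.float64(-160.0), np.float64(31.0), np.float64(0.0)), (113, np.float64(-155.0), np.float64(31.0), np.float64(0.4)), (121, np.float64(-150.0), np.float64(31.0), np.float64(0.1)), (129, np.float64(-146.0), np.float64(31.0), np.float64(-1.0)), (137, np.float64(-140.0), np.float64(31.0), np.float64(0.5)), (145, np.float64(-136.0), np.float64(31.0), np.float64(-0.1)), (153, np.float64(-122.0), np.float64(37.0), np.float64(16.9)), (161, np.float64(-117.0), np.float64(37.0), np.float64(18.7)), (169, np.float64(-113.0), np
[... 572 characters left out ...]
oat64(20.0), np.float64(17.3))]
310 [(105, np.float64(-165.0), np.float64(-1.0), np.float64(-0.1)), (113, np.float64(-160.0), np.float64(-1.0), np.float64(-1.0)), (121, np.float64(-155.0), np.float64(-1.0), np.float64(0.0)), (129, np.float64(-150.0), np.float64(-1.0), np.float64(-0.4)), (137, np.float64(-144.0), np.float64(-0.0), np.float64(0.3)), (145, np.float64(-134.0), np.float64(5.0), np.float64(10.6)), (153, np.float64(-129.0), np.float64(5.0), np.float64(10.4)), (161, np.float64(-121.0), np.float64(8.0), np.float64(17.2)), (169, np.float64(-116.0), np.float64(8.0), np.float64(17.8))]
frame plane slope bx,by,z0 [-3.52000e-02  4.37000e-02  6.12405e+01]
ext [[-42.7  40.9]
 [ 85.3 113.9]]
```

The chips all lie flat on the bench, with centres at x ≤ -140. The frame's outer edges are about 8 mm and 11 mm from the fences. I'll lower it to contact.

Emit:
step_arm(steps=[[0,-1,11,0]])

```text
time: 21.65
tool_pos: [0.5162, 0.2177, 0.0361]
tool_rot: [-0.022, 0.759, 0.651, 0.013]
contact_force: [0.4, 0.1, -1.7]
gripper_width: 0.214
```

```bash
python3 -c "
from h import *
[grab_frame('top') for i in range(2)]; rep()"
```

```text
t 21.75 tcp [513.2 217.   32.8] yaw 81.25 lean mrad [-16.   49.6] F [-1.3 -0.  -1.7] j [0.24  0.1   1.918 0.058 1.127 0.368] v [-0.002 -0.003  0.007 -0.001  0.014  0.   ] board [-35.3  25.9] w 0.214
```

Emit:
step_arm(steps=[[0,-1,6,0]])

```text
time: 21.85
tool_pos: [0.513, 0.2177, 0.0277]
tool_rot: [-0.023, 0.759, 0.651, 0.011]
contact_force: [1.2, -0.4, 1.5]
gripper_width: 0.217
```

```bash
python3 -c "
from h import *
[grab_frame('top') for i in range(2)]; rep()"
```

```text
t 21.95 tcp [512.7 217.5  27. ] yaw 81.3 lean mrad [-14.2  49.3] F [0.4 0.5 2.7] j [0.242 0.108 1.922 0.057 1.115 0.368] v [-0.001 -0.009 -0.014  0.01   0.016  0.002] board [-35.9  26.4] w 0.217
```

Emit:
step_arm(steps=[[0,0,0,0],[0,0,0,0],[0,0,0,0]], claw=42)

```text
time: 22.25
tool_pos: [0.5128, 0.2178, 0.0276]
tool_rot: [-0.024, 0.758, 0.651, 0.011]
contact_force: [0.0, -0.7, -0.0]
gripper_width: 0.418
```

Emit:
step_arm(steps=[[0,0,6,0]])

```text
time: 22.35
tool_pos: [0.5135, 0.2184, 0.0223]
tool_rot: [-0.023, 0.758, 0.651, 0.012]
contact_force: [0.1, 0.4, -0.3]
gripper_width: 0.423
```

```bash
python3 - <<'E'
from h import *
[grab_frame('top') for i in range(2)]; rep()
im,d,K,k1,T=grab("wrist"); cv2.imwrite("pics/w7.png",im[:,:,::-1]); np.savez("w7.npz",im=im,d=d,K=K,k1=k1,T=T)
P=cloud(d,K,k1,T)*1000; Z=P[:,:,2]; B=w2b(P); hsv=cv2.cvtColor(im,cv2.COLOR_RGB2HSV)
m=(hsv[:,:,2]<90)&(Z>25)&(Z<60)&(d>0)&(np.arange(480)[:,None]<280)&(np.arange(640)>270)&(B[:,:,0]<92)&(B[:,:,1]<122)
q=np.c_[B[m],Z[m]]; top=q[q[:,2]>np.percentile(q[:,2],20)]
A=np.c_[top[:,:2],np.ones(len(top))]; co=np.linalg.lstsq(A,top[:,2],rcond=None)[0]; r=top[:,2]-A@co; k=abs(r)<3; co=np.linalg.lstsq(A[k],top[k,2],rcond=None)[0]; print("slope",co.round(4),"ztop",np.median(top[:,2])); print("ext",np.percentile(q[:,:2],[.5,99.5],axis=0).round(1))
# left outer edge angle
e=[(y,np.percentile(q[abs(q[:,1]-y)<3][:,0],2)) for y in range(30,105,6) if (abs(q[:,1]-y)<3).sum()>20]; print("x edge slope",np.polyfit(*np.array(e).T,1).round(4))
e=[(x,np.percentile(q[abs(q[:,0]-x)<3][:,1],98)) for x in range(-30,75,6)if (abs(q[:,0]-x)<3).sum()>20]; print("y edge slope",np.polyfit(*np.array(e).T,1).round(4))
E
```

```text
t 22.45 tcp [511.9 218.   20.5] yaw 81.27 lean mrad [-16.1  49.7] F [-0.1 -0.4 -0. ] j [0.242 0.118 1.924 0.058 1.105 0.368] v [-0.002 -0.006 -0.002 -0.     0.009 -0.001] board [-36.7  26.7] w 0.419
slope [-4.40000e-03  9.90000e-03  4.10075e+01] ztop 41.89787646994146
ext [[-45.6  44.4]
 [ 81.5 115.8]]
x edge slope [ -0.0857 -37.4302]
y edge slope [-1.880000e-02  1.154932e+02]
```

The frame lies flat on the board, with its top at 42 mm = 18 + 24. Re-gripping.

Emit:
step_arm(steps=[[0,0,1,0.1],[0,0,0,0],[0,0,0,0],[0,0,0,0]], claw=0)

```text
time: 22.9
tool_pos: [0.513, 0.2183, 0.021]
tool_rot: [-0.024, 0.759, 0.65, 0.011]
contact_force: [-0.8, -0.2, 1.0]
gripper_width: 0.219
```

```bash
python3 -c "
from h import *
rep()"
```

```text
t 22.9 tcp [513.  218.3  21. ] yaw 81.16 lean mrad [-14.  50.] F [-0.8 -0.2  1. ] j [0.243 0.118 1.922 0.058 1.103 0.37 ] v [-0.     0.     0.001 -0.001  0.001  0.001] board [-35.7  27.2] w 0.219
```

Emit:
step_arm(steps=[[3,3,0.5,-0.2],[3,3,0.5,0]])

```text
time: 23.1
tool_pos: [0.5202, 0.2232, 0.0203]
tool_rot: [-0.023, 0.758, 0.652, 0.011]
contact_force: [-2.2, -0.6, 4.0]
gripper_width: 0.218
```

```bash
python3 -c "
from h import *
grab_frame('top');rep()"
```

```text
t 23.15 tcp [520.8 223.6  20.5] yaw 81.35 lean mrad [-12.6  49.9] F [-0.6 -1.3  2.9] j [0.249 0.138 1.901 0.058 1.103 0.373] v [-0.002 -0.006  0.005 -0.    -0.004 -0.007] board [-28.8  33.6] w 0.219
```

Emit:
step_arm(steps=[[2,2,0.5,0]])

```text
time: 23.25
tool_pos: [0.5231, 0.225, 0.0201]
tool_rot: [-0.023, 0.758, 0.652, 0.011]
contact_force: [-9.7, -9.7, 7.0]
gripper_width: 0.215
```

```bash
python3 -c "
from h import *
grab_frame('top');rep()"
```

```text
t 23.3 tcp [523.2 224.9  20. ] yaw 81.39 lean mrad [-13.6  48.1] F [-2.8 -3.8  4.8] j [0.251 0.146 1.893 0.056 1.104 0.375] v [-0.001 -0.004  0.005  0.003 -0.009 -0.005] board [-26.6  35.3] w 0.222
```

Emit:
step_arm(steps=[[2,3,0,0]])

```text
time: 23.4
tool_pos: [0.5242, 0.2248, 0.0197]
tool_rot: [-0.023, 0.757, 0.653, 0.006]
contact_force: [-17.1, -12.5, 16.2]
gripper_width: 0.216
```

```bash
python3 -c "
from h import *
rep();grab_frame('top');grab_frame('top');rep()"
```

```text
t 23.4 tcp [524.2 224.8  19.7] yaw 81.47 lean mrad [-20.6  43.2] F [-17.1 -12.5  16.2] j [0.251 0.153 1.885 0.052 1.113 0.376] v [ 0.006  0.078 -0.091 -0.043  0.093  0.015] board [-25.5  35.2] w 0.216
t 23.5 tcp [524.6 224.7  19.7] yaw 81.46 lean mrad [-19.9  43.3] F [-11.   -9.2  10.9] j [0.251 0.153 1.885 0.052 1.112 0.376] v [-0.001 -0.007  0.007  0.003 -0.011 -0.001] board [-25.2  35.2] w 0.217
```

```bash
python3 - <<'E'
from h import *
im,d,K,k1,T=grab("wrist"); cv2.imwrite("pics/w8.png",im[:,:,::-1]); grab_frame("wrist"); grab_frame("wrist"); rep()
P=cloud(d,K,k1,T)*1000; Z=P[:,:,2]; B=w2b(P); hsv=cv2.cvtColor(im,cv2.COLOR_RGB2HSV)
m=(hsv[:,:,2]<90)&(Z>25)&(Z<45)&(d>0)&(np.arange(480)[:,None]<280)&(np.arange(640)>270)&(B[:,:,0]<100)&(B[:,:,1]<130)
q=np.c_[B[m],Z[m]]; top=q[q[:,2]>39]
A=np.c_[top[:,:2],np.ones(len(top))]; co=np.linalg.lstsq(A,top[:,2],rcond=None)[0]; r=top[:,2]-A@co; k=abs(r)<2.5; co=np.linalg.lstsq(A[k],top[k,2],rcond=None)[0]; print("slope",co.round(4),"ztop",np.median(top[:,2])); print("ext",np.percentile(q[:,:2],[.5,99.5],axis=0).round(1))
im2,*_=grab("top"); cv2.imwrite("pics/top8.png",im2[:,:,::-1])
E
```

```text
t 23.65 tcp [524.6 224.7  19.7] yaw 81.45 lean mrad [-19.3  43.6] F [-11.   -8.5  10.5] j [0.251 0.153 1.886 0.053 1.111 0.376] v [-0.004 -0.002  0.003  0.001 -0.002  0.001] board [-25.2  35.2] w 0.219
slope [-1.00000e-04  1.50000e-03  4.19037e+01] ztop 42.07524752697737
ext [[-34.7  53.7]
 [ 92.1 124.7]]
```

View pics/w8.png

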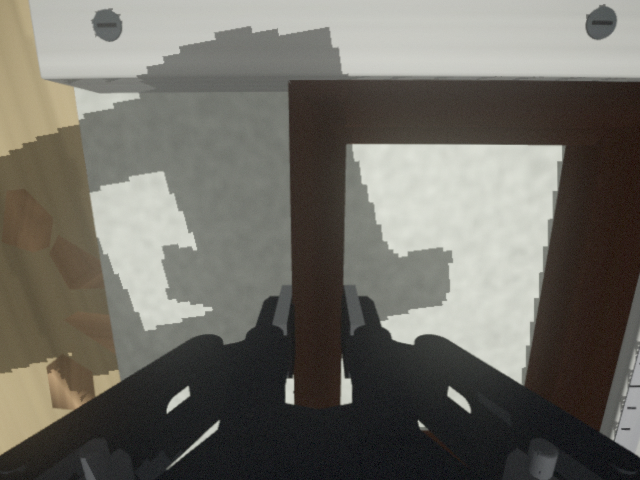

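View pics/top8.png

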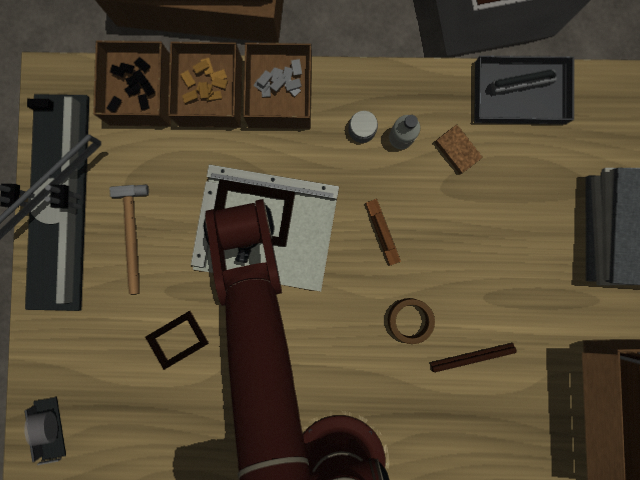

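The wrist view shows the frame flush against the short fence along row ~82 and up to the long fence on the right, with the chips on the bench left of the board edge. The top view shows the scraper on the bench at (382,232), the board clear and everything else in place. Handing in.

```bash
python3 -c "
from h import *
print(job_done()); rep()"
```

```text
the job is handed in; nothing more can be done
None
the job is handed in; nothing more can be done
```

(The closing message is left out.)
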